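Fetch the grooved forming block from behind the jar and ring cone

TASK

I need the grooved steel forming block from the back of the wooden tool tray: first stand the jar and the ring cone that are in front of it over in the shallow metal side tray, then lay the block, grooves up, centred and lengthwise on the rubber pad. After that, stand the jar and the cone each back upright where it stood before, and leave the hammer, the plain flat block and the little anvil alone.

Things in the scene. Friction and masses are not known exactly. Their poses are not given: they have to be found in the camera images.
- jar: white plastic screw jar, paper label, steel lid, upright: 48 mm across, 95 mm high, 0.13-0.25 kg. Origin: centre of its underside. Loose on the tool tray's floor in front of the block, left or right of the cone; grip its body 50-65 mm up. The block is 8 mm behind it and the cone's foot about 14 mm beside it: pinch it along the tool tray's x, fingertips above the block.
- ring_cone: ring cone: upright, slightly tapered bare steel post on a round dark wooden foot 48 mm across and 16 mm high; 105 mm high in all, 0.16-0.30 kg. Post 21 mm across low down, 16 mm near the top, about 18 mm where it is gripped, 60-70 mm up. Origin: centre of the foot's underside. Stands loose beside the jar, in front of the block.
- groove_block: grooved forming block: bare steel bar 40 (its x) by 90 (its y) by 25 mm high, three lengthwise grooves 8 mm deep in the top; 0.51-0.72 kg. Origin: centre of its underside. Lies across the back of the tool tray, its length nearly parallel to the back wall, 55 mm from that wall; only 8 mm free before it until jar and cone are cleared. Grip across the 40 mm width.
- tool_tray: fixed wooden tool tray, open at the front: outside 190 (x) by 170 mm (y), inside 170 by 150. Floor 8 mm thick, so what is in it stands 8 mm above the bench; side and back walls 10 mm thick, tops 50 mm above the bench; front lip 10 mm thick, top 16 mm. Origin: centre of its underside; x points from the front to the back wall.
- side_tray: fixed shallow aluminium side tray: outside 190 mm (x) by 120 mm (y), walls 5 mm thick and 14 mm high, floor 5 mm thick. Origin: centre of its underside. The jar and the cone are parked in it, standing flat inside the walls, for instance 42 mm either way from its centre along its x axis.
- pad: fixed black rubber pad, 80 mm (x) by 130 mm (y, the length) by 10 mm thick. Origin at the centre of its underside; the block goes on its top, centred, the block's length (y) along the pad's length (y), either way round.
- hammer: bystander: loose hammer about 260 mm long, wooden handle and steel head, lying on the bench. Its origin lies at bench height under the middle of it. Leave alone.
- flat_block: bystander: loose plain flat steel block 64 by 64 by 19 mm on the bench, no grooves. Origin at the centre of its underside. Leave alone.
- anvil: bystander: loose small steel horn anvil, about 90 mm long and 46 mm high, on the bench. Origin at the centre of its underside. Leave alone.
Things that resemble listed ones, but are neither listed nor needed, are in the scene too. What is shaped like the ring_cone but orange, purple or red is not meant.

How it is judged (in metres and radians):
On the way, in this order (a step that is already met when the one before it is completed fails the run):
1. the jar and the ring cone both stand released in the side tray, the block still in its place (x of jar in the frame of side_tray between -0.075 and 0.075 m and y of jar in the frame of side_tray between -0.042 and 0.042 m and z of each of jar, ring_cone in the frame of side_tray below 0.012 m and angle between each of jar, ring_cone's own z axis and vertical below 0.08 rad and x of ring_cone in the frame of side_tray between -0.075 and 0.075 m and y of ring_cone in the frame of side_tray between -0.042 and 0.042 m and contact force between the fingers and jar below 0.5 N and linear speed of each of jar, ring_cone below 0.03 m/s and contact force between the fingers and ring_cone below 0.5 N and distance of groove_block from where it was at the start of the episode below 0.02 m), for 0.2 s.
2. the block lies released on the pad while the jar and the cone still stand in the side tray (horizontal distance between groove_block and pad below 0.012 m and z of groove_block in the frame of pad between 0.006 and 0.014 m and angle between each of groove_block, jar, ring_cone's own z axis and vertical below 0.08 rad and angle between the y axis of groove_block and the y axis of pad, either way round below 0.15 rad and contact force between the fingers and groove_block below 0.5 N and linear speed of groove_block below 0.03 m/s and x of jar in the frame of side_tray between -0.075 and 0.075 m and y of jar in the frame of side_tray between -0.042 and 0.042 m and z of each of jar, ring_cone in the frame of side_tray below 0.012 m and x of ring_cone in the frame of side_tray between -0.075 and 0.075 m and y of ring_cone in the frame of side_tray between -0.042 and 0.042 m), for 0.2 s.
At the end, for the whole second after the job is handed in: The block lies grooves up on the pad, within 12 mm of its centre and 0.15 rad of its length; the jar and the cone stand upright, each within 15 mm of where it stood at the start; all are released and at rest (horizontal distance between groove_block and pad below 0.012 m and z of groove_block in the frame of pad between 0.006 and 0.014 m and angle between each of groove_block, jar, ring_cone's own z axis and vertical below 0.08 rad and angle between the y axis of groove_block and the y axis of pad, either way round below 0.15 rad and distance of each of jar, ring_cone from where it was at the start of the episode below 0.015 m and contact force between the fingers and jar below 0.5 N and linear speed of each of jar, ring_cone, groove_block below 0.03 m/s and contact force between the fingers and ring_cone below 0.5 N and contact force between the fingers and groove_block below 0.5 N); the robot touches nothing.
It fails at once if the hammer, the flat block or the anvil is shifted by more than 15 mm (distance of any of hammer, flat_block, anvil from where it was at the start of the episode above 0.015 m).
It fails at once if the jar or the ring cone is tipped over (angle between any of jar, ring_cone's own z axis and vertical above 0.6 rad).
It also fails if it takes over 128 s, if anything falls off the work surface, if the arm or the gripper's body presses on something with over 40 N, if the wrist force passes 120 N, or if a joint passes its speed limit or range.

ROBOT

A 6-joint arm with a two-finger parallel gripper is mounted at the origin on the work surface. World frame = base frame: x ahead of the robot, y to its left, z up, the work surface at z = 0. Lengths are in m, angles in degrees, forces in N, time in s.
With the tool pointing down it reaches from about 0.275 to 0.725 m from the base axis. Payload 5.6 kg.
Tool frame: the origin (TCP) lies at the very end of the fingers, on their centre line; the grasp point (between the pads) lies 19 mm behind it; z points along the fingers, y is the line along which they close (so a half turn about z gives the same grasp; the last joint's range is limited). The gripper opens to 85 mm and grips with 20 to 120 N. Pads are 22 mm wide; open, the fingers measure 114 mm over their backs; the gripper's body (76 mm by 85 mm) begins 54 mm behind the grasp point. The pads swing forward as they close: fully open they stand 13 mm farther back than shut.
Start: joints at [91.593, 14.616, 6.199, 0, -81.583, -16.306], TCP at [0.14, 0.532, 0.231] pointing down, gripper open.
Joint ranges: [-168.99, 168.99], [-69.2, 112.95], [-62.41, 85.93], [-164.36, 98.24], [-168.68, -3.75], [-174.98, 174.98]. Speed limits (degrees/s): [147.25, 147.25, 180, 180, 180, 180].

INTERFACE

Orientations are given as a 3x3 rotation matrix whose columns are the frame's x, y, z axes.
In Python, from workcell import manip, optics, recognise, cut_out, landmark_of gives the robot as it stands.
- The arm moves only by the tool jog_arm, never from a script. Its argument "moves" is a list of rows, each an object with "rot": the turn, a rotation vector about the world's x, y, z normalised to -1 to 1, where 1 is 0.15 rad, a list of three; "slide": the shift along the world's x, y, z normalised to -1 to 1, where 1 is 0.03 m, a list of three; "fingers": the opening, from 0 (shut) to 1 (fully open). In form: [{"rot": [ax, ay, az], "slide": [dx, dy, dz], "fingers": fingers}, ...]. A call has 1 to 10 rows; each row shifts and turns the commanded pose from where the row before left it; what a row does not reach is not made up. A row lasts 1/8 s, in which the tool goes at most 62.5 mm and 10.7 degrees, less where a joint would pass 70% of its speed; a pose out of reach is approached as far as the arm can. A call with a number of a shift or a turn outside -1 to 1 is refused whole. A call with a gripper value outside its range is refused whole. The fingers move at their own pace and stop on an object; "force" is the grip in N (left out, the last holds). Time passes only in rows, so rows that do not move let the fingers close. It gives the time, the measured TCP pose, the force, the opening and the grip force at its end, in the units of the state.
- manip.sense(): the state, without advancing time (a new reading comes with each control period).
- optics.get_image(name): name is "side" or "top" or "wrist"; returns a dict with "frame" (400x640x3 uint8, red, green, blue), "mtx" (3x3 intrinsics, pixels), "eye" and "attitude" of the camera in the world. Camera axes: x right, y up, looking along -z (the intrinsics and any distortion apply to the point x, -y, -z); pixel columns grow to the right and rows downward; lengths in m; the calibration is good to about 2 mm. The wrist camera is an equidistant fisheye: a pixel r from the principal point sees the ray r / f radians off the axis. A picture is of the moment at which its call begins. There is no depth.
- manip.hand_in(): hands the job in; it is judged then, once.
Trained networks look in a picture, given as the dict that the camera call returned (one of the last four; its "shot" number tells which), for a name from the list of things; names that differ only in an ending like _2 or _b are one class to them, and where a whole thing is asked for, a point or a joint stands for the part that bears it (a point fixed in the world has none). Each returns a list of dicts, best first, with "conf" (0 to 1); they miss things now and then, are a little off and sometimes report something else, mostly with a low value. They report only what shows in the picture. A call takes as long as a camera call. They do not tell look-alikes from the thing itself.
- recognise(picture, name): "position" ([row, column] in pixels, amid what is visible of it).
- cut_out(picture, name): "region" (400x640 bool, what is visible of it) and "position" ([row, column] in pixels, amid what is visible of it).
- landmark_of(picture, name): "position" ([row, column] in pixels: a listed point, or the origin of a listed thing).
The state is a dict: "clock": time; "joint_pos": joint angles; "qvel": joint speeds; "effort": joint torques, N m; "tcp_pos": TCP position; "eef_rot": TCP orientation; "wrist_force": force on the tool from outside, world axes, zero at the start; "moment": the same for the moment, N m; "width": finger opening in m; "grip_force": force on a finger pad.
Only numpy, scipy, OpenCV 4.12 (cv2) and the standard library are available. Lean on these libraries where they do the work, as an engineer would, in place of code of your own. Each camera call takes 0.05 s, during which the arm holds its last target. There are 200 camera calls.

## Working session

There is one attempt and no reset: what is moved stays moved. The work goes in short steps, Python scripts to look and compute and a tool call to move; the robot and the scene stay as the last step left them, time stands still between calls to the robot, and variables do not carry over. Pictures are saved under pics/ and viewed, at most 14 in all, crops included, and the job is handed in when it is done.

Besides the shell and the picture viewer there is one more tool, called as name(argument=value, ...), one argument or row to a line, values as JSON. jog_arm: Moves the arm, as the interface text tells. Its arguments: {"type":"object","properties":{"moves":{"type":"array"},"force":{"type":"number"}},"required":["moves"]}

```bash
ls; mkdir -p pics
cat > h.py <<'E'
from workcell import manip, optics, recognise, cut_out, landmark_of
import numpy as np, cv2
def ray(im,p):
    K=im['mtx'];x=(p[1]-K[0,2])/K[0,0];y=(p[0]-K[1,2])/K[1,1]
    return np.array(im['attitude'])@np.array([x,-y,-1.])
def hit(im,p,z):
    d=ray(im,p);e=np.array(im['eye']);return e+d*(z-e[2])/d[2]
def proj(im,P):
    c=np.array(im['attitude']).T@(np.array(P)-np.array(im['eye']));K=im['mtx']
    return K[1,2]-K[1,1]*c[1]/-c[2], K[0,2]+K[0,0]*c[0]/-c[2]
def save(im,n): cv2.imwrite('pics/'+n,cv2.cvtColor(im['frame'],cv2.COLOR_RGB2BGR))
E
python3 - <<'E'
from h import *
for n in ['top','side']:
    im=optics.get_image(n); save(im,n+'0.png'); print(n,im.keys(),im['mtx'],im['eye'],np.round(im['attitude'],3))
    for o in ['jar','ring_cone','groove_block','tool_tray','side_tray','pad','hammer','flat_block','anvil']:
        print(o,[(np.round(r['position']),round(r['conf'],2),np.round(hit(im,r['position'],.008 if o in('jar','ring_cone','groove_block') else 0),3)[:2]) for r in landmark_of(im,o)[:3]])
s=manip.sense();print(s)
E
```

```text
pics
top dict_keys(['frame', 'mtx', 'eye', 'attitude', 'shot']) [[438.17698361   0.         323.30704785]
 [  0.         438.17698361 197.76639666]
 [  0.           0.           1.        ]] [ 0.5287219  -0.01960422  1.01259141] [[ 0.014  0.996 -0.087]
 [-1.     0.014 -0.011]
 [-0.009  0.087  0.996]]
jar [(array([224., 323.]), 0.56, array([ 0.557, -0.009]))]
ring_cone [(array([133., 291.]), 0.94, array([0.767, 0.068])), (array([222., 296.]), 0.65, array([0.56 , 0.054])), (array([204., 370.]), 0.63, array([ 0.602, -0.116]))]
groove_block [(array([156., 180.]), 0.7, array([0.709, 0.327])), (array([198., 308.]), 0.64, array([0.616, 0.025]))]
tool_tray [(array([203., 306.]), 0.81, array([0.604, 0.031]))]
side_tray [(array([270., 198.]), 0.97, array([0.445, 0.277]))]
pad [(array([282., 452.]), 0.55, array([ 0.428, -0.305]))]
hammer [(array([160., 465.]), 0.71, array([ 0.71 , -0.337]))]
flat_block [(array([279., 313.]), 0.82, array([0.431, 0.013]))]
anvil [(array([155., 178.]), 0.75, array([0.712, 0.332]))]
side dict_keys(['frame', 'mtx', 'eye', 'attitude', 'shot']) [[511.04514316   0.    
[... 973 characters left out ...]
264e-05,
       -8.15835572e+01, -1.63045134e+01]), 'qvel': array([-0.0265079 ,  0.04043922,  0.07821389,  0.03320921,  0.09641924,
       -0.03098731]), 'effort': array([ 3.01688488e-04, -3.86417770e+01,  2.38074499e+01,  5.36863938e+00,
       -6.92411395e-04,  1.00958495e-06]), 'tcp_pos': array([0.13965581, 0.53197026, 0.23129823]), 'eef_rot': array([[ 9.67221311e-01, -2.53934906e-01, -1.06862373e-06],
       [-2.53934905e-01, -9.67221310e-01,  2.64006072e-05],
       [-7.73763134e-06, -2.52638690e-05, -1.00000000e+00]]), 'wrist_force': array([ 0.47333432,  0.35851968, -0.68523434]), 'moment': array([-0.00532031, -0.04234776, -0.03996129]), 'grip_force': 0.0, 'width': 0.08546371202271956}
```

View pics/top0.png

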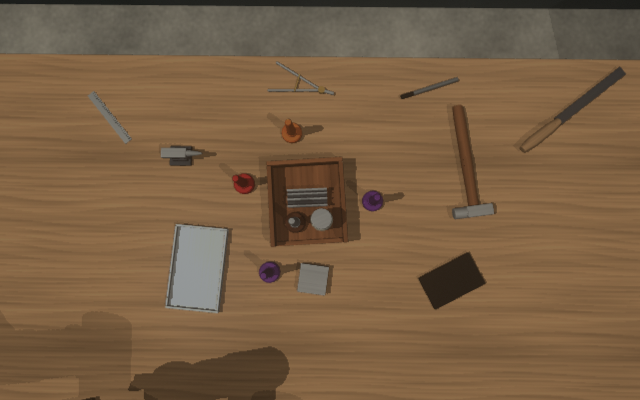

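View pics/side0.png

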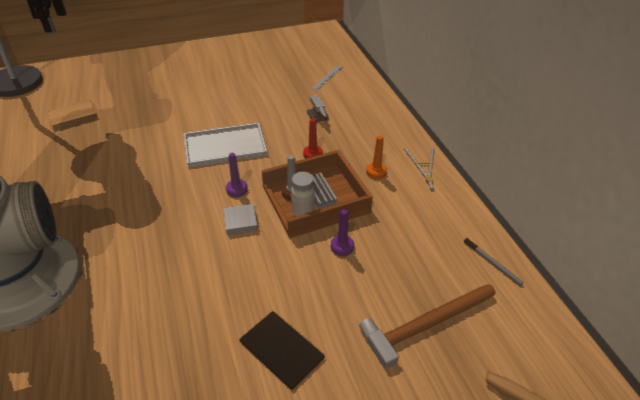

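The top view shows the tray centred near (203,306), with the block at (198,308), the real cone at (222,296) and the jar at (218,321). The side tray is at (268,197) and the pad at (281,452). The red, orange and purple cones are decoys. The side view agrees. Next I'll measure orientations from the masks.

Run:
```python
from h import *
Z=dict(jar=.103,ring_cone=.113,groove_block=.033,tool_tray=.05,side_tray=.014,pad=.01,flat_block=.019)
for n in ['top','side']:
    im=optics.get_image(n)
    for o in ['jar','ring_cone','groove_block','tool_tray','side_tray','pad','flat_block']:
        for r in cut_out(im,o)[:4]:
            p=np.argwhere(r['region'])
            P=np.array([hit(im,q,Z[o])[:2] for q in p])
            if o in('jar','ring_cone'):
                print(n,o,round(r['conf'],2),np.round(r['position']),'bbox',p.min(0),p.max(0),'base-pos',np.round(hit(im,r['position'],.05)[:2],3));continue
            (c,s,a)=cv2.minAreaRect((P*1000).astype(np.float32))
            print(n,o,round(r['conf'],2),np.round(r['position']),np.round(c),np.round(s),round(a,1),len(p))
```

```text
top jar 0.65 [222. 320.] bbox [208 311] [230 332] base-pos [ 0.56  -0.004]
top ring_cone 0.92 [202. 370.] bbox [190 362] [210 382] base-pos [ 0.603 -0.112]
top ring_cone 0.83 [132. 290.] bbox [119 282] [142 301] base-pos [0.758 0.067]
top ring_cone 0.8 [272. 270.] bbox [261 258] [282 280] base-pos [0.449 0.105]
top ring_cone 0.76 [184. 244.] bbox [174 233] [193 254] base-pos [0.641 0.167]
top groove_block 0.66 [198. 310.] [614.  28.] [43. 90.] 0.8 737
top tool_tray 0.81 [188. 304.] [605.  28.] [189. 173.] 3.9 5020
top side_tray 0.69 [268. 196.] [452. 274.] [125. 192.] 85.3 4602
top pad 0.86 [283. 454.] [ 434. -301.] [ 82. 131.] 27.7 2128
top pad 0.41 [173. 467.] [ 705. -351.] [ 93. 269.] 89.4 1739
top flat_block 0.81 [279. 312.] [433.  13.] [65. 65.] 82.8 837
side jar 0.78 [196. 300.] bbox [172 291] [215 315] base-pos [ 0.559 -0.   ]
side ring_cone 0.9 [238. 344.] bbox [210 331] [256 355] base-pos [ 0.603 -0.139]
side ring_cone 0.89 [185. 236.] bbox [153 226] [197 247] base-pos [0.44  0.075]
side ring_cone 0.65 [178. 288.] bbox [155 283] [199 295] base-pos [0.55 0.06]
side ring_cone 0.62 [144. 313.] bbox [119 303] [158 322] base-pos [0.639 0.157]
side groove_block 0.82 [191. 320.] [610.  20.] [ 49. 108.] 1.5 591
side tool_tray 0.76 [190. 328.] [597.   6.] [204. 212.] 4.1 4616
side side_tray 0.73 [144. 220.] [450. 268.] [139. 191.] 85.2 2669
side side_tray 0.4 [326. 411.] [ 705. -332.] [270.  94.] 8.4 2535
side pad 0.87 [347. 282.] [ 430. -303.] [ 81. 132.] 27.2 3343
side flat_block 0.98 [221. 241.] [429.   4.] [83. 64.] 84.2 863
```

jog_arm(
  moves=[
    {"rot": [0, 0, -0.4615], "slide": [0.772, -1, 0], "fingers": 1},
    {"rot": [0, 0, -0.4615], "slide": [0.772, -1, 0], "fingers": 1},
    {"rot": [0, 0, -0.4615], "slide": [0.772, -1, 0], "fingers": 1},
    {"rot": [0, 0, -0.4615], "slide": [0.772, -1, 0], "fingers": 1},
    {"rot": [0, 0, -0.4615], "slide": [0.772, -1, 0], "fingers": 1},
    {"rot": [0, 0, -0.4615], "slide": [0.772, -1, 0], "fingers": 1},
    {"rot": [0, 0, -0.4615], "slide": [0.772, -1, 0], "fingers": 1},
    {"rot": [0, 0, -0.4615], "slide": [0.772, -1, 0], "fingers": 1},
    {"rot": [0, 0, -0.4615], "slide": [0.772, -1, 0], "fingers": 1},
  ],
)

```text
clock: 2.92
tcp_pos: [0.3487, 0.2609, 0.2315]
eef_rot: [[0.636, -0.772, 0.0], [-0.772, -0.636, 0.0], [-0.0, -0.001, -1.0]]
wrist_force: [0.3, 0.1, -0.1]
width: 0.0856
grip_force: 0.0
```

jog_arm(
  moves=[
    {"rot": [0, 0, -0.4615], "slide": [0.772, -1, 0], "fingers": 1},
    {"rot": [0, 0, -0.4615], "slide": [0.772, -1, 0], "fingers": 1},
    {"rot": [0, 0, -0.4615], "slide": [0.772, -1, 0], "fingers": 1},
    {"rot": [0, 0, -0.4615], "slide": [0.772, -1, 0], "fingers": 1},
    {"rot": [0, 0, -0.4615], "slide": [0.772, -1, 0], "fingers": 1},
    {"rot": [0, 0, -0.4615], "slide": [0.772, -1, 0], "fingers": 1},
    {"rot": [0, 0, -0.4615], "slide": [0.772, -1, 0], "fingers": 1},
    {"rot": [0, 0, -0.4615], "slide": [0.772, -1, 0], "fingers": 1},
    {"rot": [0, 0, -0.4615], "slide": [0.772, -1, 0], "fingers": 1},
    {"rot": [0, 0, 0], "slide": [0, 0, 0], "fingers": 1},
  ],
)

```text
clock: 4.18
tcp_pos: [0.5574, -0.0098, 0.2305]
eef_rot: [[0.064, -0.998, -0.001], [-0.998, -0.064, -0.001], [0.0, 0.001, -1.0]]
wrist_force: [-0.2, 0.4, -0.9]
width: 0.0853
grip_force: 0.0
```

```bash
cat >> h.py <<'E'
def wray(im,p):
    K=im['mtx'];x=(p[1]-K[0,2])/K[0,0];y=(p[0]-K[1,2])/K[1,1]
    t=np.hypot(x,y);s=np.sin(t)/max(t,1e-9)
    return np.array(im['attitude'])@np.array([x*s,-y*s,-np.cos(t)])
def whit(im,p,z):
    d=wray(im,p);e=np.array(im['eye']);return e+d*(z-e[2])/d[2]
E
python3 - <<'E'
from h import *
im=optics.get_image('wrist'); save(im,'w1.png'); print(im['mtx'],im['eye'],np.round(im['attitude'],3))
Z=dict(jar=.103,ring_cone=.113,groove_block=.033,tool_tray=.05,flat_block=.019)
for o in Z:
    for r in landmark_of(im,o)[:2]: print('L',o,round(r['conf'],2),np.round(r['position']),np.round(whit(im,r['position'],.008),3))
    for r in cut_out(im,o)[:3]:
        p=np.argwhere(r['region'])
        P=np.array([whit(im,q,Z[o])[:2] for q in p])
        (c,s,a)=cv2.minAreaRect((P*1000).astype(np.float32))
        print(o,round(r['conf'],2),np.round(r['position']),np.round(c),np.round(s),round(a,1),len(p),'bbox',p.min(0),p.max(0))
s=manip.sense();print(s['clock'],s['joint_pos'],s['tcp_pos'],s['eef_rot'])
E
```

```text
[[309.70691629   0.         324.30858188]
 [  0.         309.70691629 199.33396618]
 [  0.           0.           1.        ]] [ 0.56298353 -0.08102562  0.37396446] [[-0.998  0.061  0.019]
 [-0.064 -0.957 -0.282]
 [ 0.001 -0.283  0.959]]
L jar 0.75 [175. 321.] [ 0.561 -0.004  0.008]
jar 0.78 [187. 320.] [565. -13.] [43. 57.] 3.7 2406 bbox [155 294] [216 341]
L ring_cone 0.93 [263. 402.] [0.445 0.11  0.008]
L ring_cone 0.81 [220. 322.] [0.557 0.053 0.008]
ring_cone 0.9 [224. 162.] [728.  42.] [90. 33.] 40.7 1363 bbox [202 129] [252 186]
ring_cone 0.85 [ 76. 286.] [ 596. -110.] [33. 35.] 5.6 1374 bbox [ 55 266] [ 95 306]
ring_cone 0.84 [232. 320.] [557.  35.] [36. 54.] 9.7 1248 bbox [211 301] [266 340]
L groove_block 0.91 [203. 277.] [0.614 0.035 0.008]
groove_block 0.62 [202. 277.] [613.  26.] [42. 92.] 2.6 2642 bbox [163 256] [238 293]
L tool_tray 0.61 [198. 287.] [0.602 0.028 0.008]
tool_tray 0.77 [200. 259.] [604.  27.] [190. 173.] 4.4 16396 bbox [128 195] [275 367]
L flat_block 0.59 [195. 419.] [0.437 0.013 0.008]
4.725 [ 1.53153616e+01  1.53434049e+01  7.19622483e+00 -2.21783556e-03
 -8.18380601e+01 -1.13862115e+01] [ 0.5564183  -0.0076916   0.23143497] [[ 6.85174019e-02 -9.97649893e-01  2.38339329e-04]
 [-9.97649917e-01 -6.85173785e-02  1.04998245e-04]
 [-8.84211022e-05 -2.44973419e-04 -9.99999966e-01]]
```

View pics/w1.png

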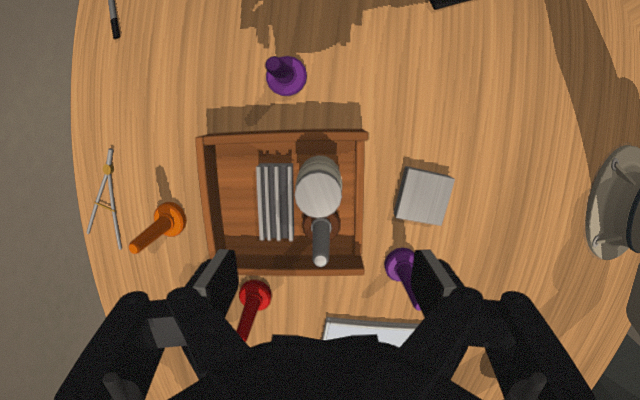

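The wrist view shows the jar lid centred near (193,318), the cone tip near (260,320), its foot near (225,322) and the block near (203,275). I'll turn these into positions.

Run:
```python
from h import *
im=optics.get_image('wrist')
f=lambda p,z:print(p,z,np.round(whit(im,p,z)[:2],4))
f((193,318),.103);f((260,320),.113);f((222,322),.024)
# tray corners top, in picture
for p in [(140,198),(135,367),(270,363),(272,212)]: f(p,.05)
J=cut_out(im,'jar')[0]['region'];C=[r for r in cut_out(im,'ring_cone') if abs(r['position'][1]-320)<15][0]['region']
c=im['frame'][140:285,190:380]; cv2.imwrite('pics/w1c.png',cv2.resize(cv2.cvtColor(c,cv2.COLOR_RGB2BGR),None,fx=4,fy=4,interpolation=cv2.INTER_CUBIC))
# fit jar: match silhouette by projecting two circles
from scipy.optimize import minimize
def pj(P):
    c=(np.array(P)-im['eye'])@np.array(im['attitude']);t=np.arctan2(np.hypot(c[:,0],c[:,1]),-c[:,2]);n=np.hypot(c[:,0],c[:,1]);K=im['mtx']
    return np.c_[K[0,2]+K[0,0]*t*c[:,0]/n, K[1,2]-K[1,1]*t*c[:,1]/n]
a=np.linspace(0,2*np.pi,40)
def sil(x,y,parts):
    m=np.zeros((400,640),np.uint8)
    for g in parts:
        P=np.vstack([np.c_[x+r*np.cos(a),y+r*np.sin(a),0*a+z] for z,r in g])
        h=cv2.convexHull((pj(P)*16).astype(np.int32));cv2.fillConvexPoly(m,h,1,shift=4)
    return m>0
for nm,M,parts,x0 in [('jar',J,[[(.008,.024),(.103,.024)]],(.56,-.005)),('cone',C,[[(.008,.024),(.024,.024)],[(.024,.0105),(.113,.008)]],(.557,.053))]:
    best=max(((lambda S:(S&M).sum()/(S|M).sum())(sil(x,y,parts)),x,y) for x in x0[0]+np.arange(-.014,.015,.001) for y in x0[1]+np.arange(-.014,.015,.001))
    print(nm,np.round(best,3))
```

```text
(193, 318) 0.103 [ 0.563  -0.0044]
(260, 320) 0.113 [0.557  0.0584]
(222, 322) 0.024 [0.5561 0.0531]
(140, 198) 0.05 [ 0.7001 -0.042 ]
(135, 367) 0.05 [ 0.5159 -0.0567]
(270, 363) 0.05 [0.5033 0.1019]
(272, 212) 0.05 [0.6906 0.1218]
jar [ 0.858  0.564 -0.008]
cone [0.782 0.559 0.055]
```

View pics/w1c.png

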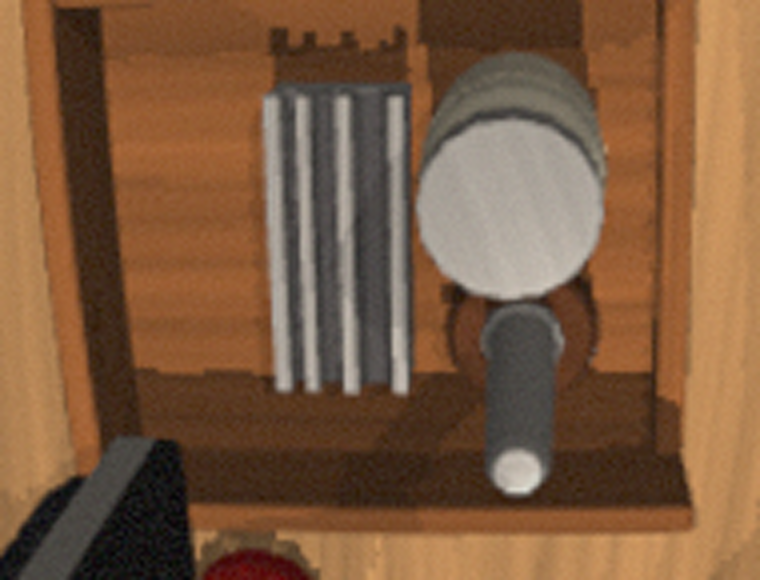

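jog_arm(
  moves=[
    {"rot": [0, 0, 0], "slide": [0.2, 0.06, -0.4], "fingers": 1},
    {"rot": [0, 0, 0], "slide": [0, 0, -1], "fingers": 1},
    {"rot": [0, 0, 0], "slide": [0, 0, -1], "fingers": 1},
    {"rot": [0, 0, 0], "slide": [0, 0, -1], "fingers": 1},
    {"rot": [0, 0, 0], "slide": [0, 0, -1], "fingers": 1},
    {"rot": [0, 0, 0], "slide": [0, 0, -1], "fingers": 1},
    {"rot": [0, 0, 0], "slide": [0, 0, -0.7], "fingers": 1},
    {"rot": [0, 0, 0], "slide": [0, 0, 0], "fingers": 1},
    {"rot": [0, 0, 0], "slide": [0, 0, 0], "fingers": 1},
  ],
)

```text
clock: 6.0
tcp_pos: [0.5632, -0.0062, 0.0488]
eef_rot: [[0.068, -0.998, 0.001], [-0.998, -0.068, -0.0], [0.0, -0.001, -1.0]]
wrist_force: [-0.2, 0.3, 0.0]
width: 0.0855
grip_force: 0.0
```

jog_arm(
  moves=[
    {"rot": [0, 0, 0], "slide": [0, 0, 0], "fingers": 0.4},
    {"rot": [0, 0, 0], "slide": [0, 0, 0], "fingers": 0.4},
    {"rot": [0, 0, 0], "slide": [0, 0, 0], "fingers": 0.4},
    {"rot": [0, 0, 0], "slide": [0, 0, 0], "fingers": 0.4},
    {"rot": [0, 0, 0], "slide": [0, 0, 0], "fingers": 0.4},
    {"rot": [0, 0, 0], "slide": [0, 0, 0], "fingers": 0.4},
  ],
  force=40,
)

```text
clock: 6.75
tcp_pos: [0.5633, -0.0061, 0.0493]
eef_rot: [[0.068, -0.998, 0.002], [-0.998, -0.068, 0.0], [0.0, -0.002, -1.0]]
wrist_force: [-1.0, 0.6, 7.4]
width: 0.0468
grip_force: 41.0
```

jog_arm(
  moves=[
    {"rot": [0, 0, 0], "slide": [0, 0, 0.5], "fingers": 0.4},
    {"rot": [0, 0, 0], "slide": [0, 0, 0.9], "fingers": 0.4},
    {"rot": [0, 0, 0], "slide": [0, 0, 0.9], "fingers": 0.4},
    {"rot": [0, 0, 0], "slide": [0, 0, 0.9], "fingers": 0.4},
    {"rot": [0, 0, 0], "slide": [0, 0, 0.8], "fingers": 0.4},
    {"rot": [0, 0, 0], "slide": [0, 0, 0.4], "fingers": 0.4},
  ],
)

```text
clock: 7.5
tcp_pos: [0.5627, -0.0062, 0.1818]
eef_rot: [[0.068, -0.998, 0.001], [-0.998, -0.068, 0.0], [-0.0, -0.001, -1.0]]
wrist_force: [0.3, 0.0, -2.4]
width: 0.0467
grip_force: 41.9
```

jog_arm(
  moves=[
    {"rot": [0, 0, 0], "slide": [-0.1, 0.4, 0], "fingers": 0.4},
    {"rot": [0, 0, 0], "slide": [-0.2, 0.9, 0], "fingers": 0.4},
    {"rot": [0, 0, 0], "slide": [-0.23, 1, 0], "fingers": 0.4},
    {"rot": [0, 0, 0], "slide": [-0.23, 1, 0], "fingers": 0.4},
    {"rot": [0, 0, 0], "slide": [-0.23, 1, 0], "fingers": 0.4},
    {"rot": [0, 0, 0], "slide": [-0.23, 1, 0], "fingers": 0.4},
    {"rot": [0, 0, 0], "slide": [-0.23, 1, 0], "fingers": 0.4},
    {"rot": [0, 0, 0], "slide": [-0.23, 1, 0], "fingers": 0.4},
    {"rot": [0, 0, 0], "slide": [-0.23, 1, 0], "fingers": 0.4},
    {"rot": [0, 0, 0], "slide": [-0.2, 0.8, 0], "fingers": 0.4},
  ],
)

```text
clock: 8.75
tcp_pos: [0.4976, 0.2681, 0.1786]
eef_rot: [[0.069, -0.998, -0.003], [-0.998, -0.069, -0.001], [0.001, 0.003, -1.0]]
wrist_force: [0.4, 0.8, -2.0]
width: 0.0467
grip_force: 41.9
```

jog_arm(
  moves=[
    {"rot": [0, 0, 0], "slide": [0, 0, 0], "fingers": 0.4},
    {"rot": [0, 0, 0], "slide": [0, 0, 0], "fingers": 0.4},
  ],
)

```text
clock: 9.0
tcp_pos: [0.4985, 0.2666, 0.1793]
eef_rot: [[0.068, -0.998, -0.002], [-0.998, -0.068, -0.001], [0.001, 0.002, -1.0]]
wrist_force: [0.1, -0.1, -1.9]
width: 0.0467
grip_force: 41.9
```

Run:
```python
from h import *
im=optics.get_image('top'); save(im,'t2.png')
for r in landmark_of(im,'ring_cone')[:4]: print(np.round(r['position']),np.round(hit(im,r['position'],.008)[:2],3))
for r in landmark_of(im,'side_tray')[:2]: print('st',np.round(r['position']),np.round(hit(im,r['position'],0)[:2],3))
im=optics.get_image('side'); 
for r in landmark_of(im,'groove_block')[:2]: print('gb',np.round(r['position']),np.round(hit(im,r['position'],.008)[:2],3))
for r in landmark_of(im,'jar')[:2]: print('jar',np.round(r['position']))
s=manip.sense();print(s['tcp_pos'],s['wrist_force'],s['width'],s['grip_force'],s['joint_pos'])
```

```text
[204. 372.] [ 0.602 -0.121]
[136. 290.] [0.76 0.07]
[182. 246.] [0.651 0.171]
[275. 272.] [0.439 0.105]
st [269. 198.] [0.45  0.277]
st [279. 314.] [0.43  0.009]
gb [195. 318.] [0.609 0.029]
jar [ 97. 239.]
jar [200. 310.]
[0.49934199 0.26630348 0.18028531] [ 0.82889641 -0.43063611 -2.58772041] 0.04659542600757232 41.86605078633875 [ 4.39016658e+01  1.75416925e+01  2.75532270e+00 -4.05698896e-03
 -7.52153616e+01 -4.00534991e+01]
```

jog_arm(
  moves=[
    {"rot": [0, 0, 0], "slide": [0, 0.06, -0.5], "fingers": 0.4},
    {"rot": [0, 0, 0], "slide": [0, 0, -1], "fingers": 0.4},
    {"rot": [0, 0, 0], "slide": [0, 0, -1], "fingers": 0.4},
    {"rot": [0, 0, 0], "slide": [0, 0, -1], "fingers": 0.4},
    {"rot": [0, 0, 0], "slide": [0, 0, -0.6], "fingers": 0.4},
    {"rot": [0, 0, 0], "slide": [0, 0, -0.2], "fingers": 0.4},
    {"rot": [0, 0, 0], "slide": [0, 0, -0.1], "fingers": 0.4},
    {"rot": [0, 0, 0], "slide": [0, 0, 0], "fingers": 0.4},
  ],
)

```text
clock: 10.3
tcp_pos: [0.4996, 0.2688, 0.0487]
eef_rot: [[0.068, -0.998, 0.001], [-0.998, -0.068, 0.001], [-0.0, -0.001, -1.0]]
wrist_force: [0.0, -0.2, -2.4]
width: 0.0467
grip_force: 41.9
```

jog_arm(
  moves=[
    {"rot": [0, 0, 0], "slide": [0, 0, -0.05], "fingers": 0.4},
    {"rot": [0, 0, 0], "slide": [0, 0, -0.04], "fingers": 0.4},
    {"rot": [0, 0, 0], "slide": [0, 0, 0], "fingers": 0.4},
  ],
)

```text
clock: 10.68
tcp_pos: [0.4995, 0.2688, 0.0463]
eef_rot: [[0.068, -0.998, 0.001], [-0.998, -0.068, 0.001], [-0.001, -0.001, -1.0]]
wrist_force: [-1.8, 0.1, 2.4]
width: 0.0466
grip_force: 42.3
```

jog_arm(
  moves=[
    {"rot": [0, 0, 0], "slide": [0, 0, 0], "fingers": 0.6},
    {"rot": [0, 0, 0], "slide": [0, 0, 0], "fingers": 0.8},
    {"rot": [0, 0, 0], "slide": [0, 0, 0], "fingers": 0.8},
    {"rot": [0, 0, 0], "slide": [0, 0, 0.5], "fingers": 0.8},
    {"rot": [0, 0, 0], "slide": [0, 0, 1], "fingers": 0.8},
    {"rot": [0, 0, 0], "slide": [0, 0, 1], "fingers": 0.8},
    {"rot": [0, 0, 0], "slide": [0, 0, 1], "fingers": 0.8},
    {"rot": [0, 0, 0], "slide": [0, 0, 1], "fingers": 0.8},
  ],
)

```text
clock: 11.68
tcp_pos: [0.4994, 0.2685, 0.1829]
eef_rot: [[0.068, -0.998, 0.001], [-0.998, -0.068, 0.001], [-0.001, -0.001, -1.0]]
wrist_force: [-0.1, -0.2, -0.5]
width: 0.0682
grip_force: 0.0
```

jog_arm(
  moves=[
    {"rot": [0, 0, 0], "slide": [0.2, -0.7, 0.2], "fingers": 0.8},
    {"rot": [0, 0, 0], "slide": [0.25, -0.95, 0], "fingers": 0.8},
    {"rot": [0, 0, 0], "slide": [0.25, -1, 0], "fingers": 0.8},
    {"rot": [0, 0, 0], "slide": [0.25, -1, 0], "fingers": 0.8},
    {"rot": [0, 0, 0], "slide": [0.25, -1, 0], "fingers": 0.8},
    {"rot": [0, 0, 0], "slide": [0.25, -1, 0], "fingers": 0.8},
    {"rot": [0, 0, 0], "slide": [0.25, -0.9, 0], "fingers": 0.8},
    {"rot": [0, 0, 0], "slide": [0.25, -0.6, 0], "fingers": 0.8},
    {"rot": [0, 0, 0], "slide": [0, 0, 0], "fingers": 0.8},
    {"rot": [0, 0, 0], "slide": [0, 0, 0], "fingers": 0.8},
  ],
)

```text
clock: 12.92
tcp_pos: [0.5576, 0.0543, 0.1865]
eef_rot: [[0.068, -0.998, -0.0], [-0.998, -0.068, 0.0], [-0.0, 0.0, -1.0]]
wrist_force: [-0.7, -0.2, -0.0]
width: 0.0684
grip_force: 0.0
```

Run:
```python
from h import *
s=manip.sense();print(s['tcp_pos'],s['wrist_force'],s['width'])
im=optics.get_image('wrist'); save(im,'w3.png')
for o in ('ring_cone','groove_block','tool_tray'):
    for r in landmark_of(im,o)[:4]: print(o,round(r['conf'],2),np.round(r['position']),np.round(whit(im,r['position'],.008)[:2],3))
    for r in cut_out(im,o)[:3]: print('   tip?',np.round(r['position']), np.argwhere(r['region']).min(0),np.argwhere(r['region']).max(0))
im=optics.get_image('top')
for r in landmark_of(im,'jar')[:2]: print('jar',round(r['conf'],2),np.round(r['position']),np.round(hit(im,r['position'],.005)[:2],3))
```

```text
[0.55764349 0.05426234 0.18648107] [-0.6904381  -0.23502437 -0.01730028] 0.06841242891949714
ring_cone 0.92 [178. 325.] [0.558 0.054]
ring_cone 0.87 [ 18. 290.] [ 0.605 -0.114]
ring_cone 0.85 [234. 418.] [0.446 0.113]
ring_cone 0.69 [179. 150.] [0.765 0.067]
   tip? [240. 426.] [213 398] [280 454]
   tip? [183. 324.] [158 301] [219 347]
   tip? [186. 139.] [161  96] [210 167]
groove_block 0.97 [152. 273.] [0.614 0.03 ]
groove_block 0.48 [152. 284.] [0.603 0.029]
   tip? [156. 270.] [108 248] [199 293]
tool_tray 0.62 [149. 283.] [0.604 0.026]
   tip? [146. 292.] [ 64 180] [242 380]
```

View pics/w3.png

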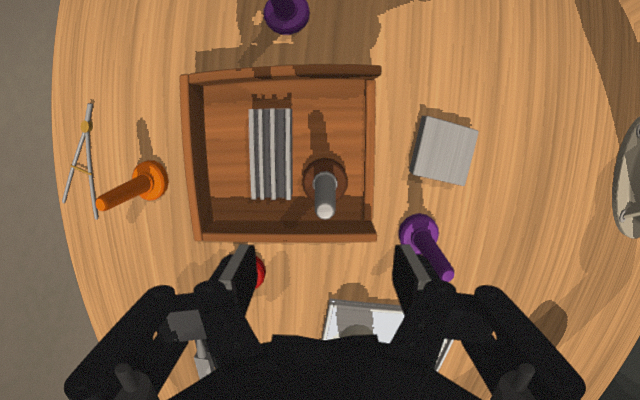

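The wrist view shows the cone foot at (182,325) and its tip at (211,325), directly under the gripper at about (0.558, 0.055). I'll grasp it there.

jog_arm(
  moves=[
    {"rot": [0, 0, 0], "slide": [0.02, 0.03, -0.45], "fingers": 0.8},
    {"rot": [0, 0, 0], "slide": [0, 0, -1], "fingers": 0.8},
    {"rot": [0, 0, 0], "slide": [0, 0, -1], "fingers": 0.8},
    {"rot": [0, 0, 0], "slide": [0, 0, -1], "fingers": 0.8},
    {"rot": [0, 0, 0], "slide": [0, 0, -0.7], "fingers": 0.8},
    {"rot": [0, 0, 0], "slide": [0, 0, -0.3], "fingers": 0.8},
    {"rot": [0, 0, 0], "slide": [0, 0, 0], "fingers": 0.6},
    {"rot": [0, 0, 0], "slide": [0, 0, 0], "fingers": 0.4},
    {"rot": [0, 0, 0], "slide": [0, 0, 0], "fingers": 0.3},
  ],
  force=40,
)

```text
clock: 14.5
tcp_pos: [0.5589, 0.0552, 0.054]
eef_rot: [[0.068, -0.998, 0.002], [-0.998, -0.068, 0.001], [-0.0, -0.002, -1.0]]
wrist_force: [-0.8, 0.2, 0.5]
width: 0.0261
grip_force: 0.0
```

jog_arm(
  moves=[
    {"rot": [0, 0, 0], "slide": [0, 0, 0], "fingers": 0.1},
    {"rot": [0, 0, 0], "slide": [0, 0, 0], "fingers": 0.1},
    {"rot": [0, 0, 0], "slide": [0, 0, 0], "fingers": 0.1},
    {"rot": [0, 0, 0], "slide": [0, 0, 0], "fingers": 0.1},
  ],
)

```text
clock: 15.0
tcp_pos: [0.5585, 0.055, 0.0537]
eef_rot: [[0.068, -0.998, 0.001], [-0.998, -0.068, 0.0], [-0.0, -0.001, -1.0]]
wrist_force: [-2.6, 0.4, 6.2]
width: 0.0173
grip_force: 39.2
```

jog_arm(
  moves=[
    {"rot": [0, 0, 0], "slide": [0, 0, 0.4], "fingers": 0.1},
    {"rot": [0, 0, 0], "slide": [0, 0, 0.9], "fingers": 0.1},
    {"rot": [0, 0, 0], "slide": [0, 0, 0.9], "fingers": 0.1},
    {"rot": [0, 0, 0], "slide": [0, 0, 0.9], "fingers": 0.1},
    {"rot": [0, 0, 0], "slide": [0, 0, 0.6], "fingers": 0.1},
    {"rot": [0, 0, 0], "slide": [0, 0, 0.3], "fingers": 0.1},
  ],
)

```text
clock: 15.75
tcp_pos: [0.5586, 0.0551, 0.1742]
eef_rot: [[0.068, -0.998, 0.001], [-0.998, -0.068, 0.001], [-0.0, -0.001, -1.0]]
wrist_force: [0.1, 0.7, -2.2]
width: 0.0172
grip_force: 39.5
```

jog_arm(
  moves=[
    {"rot": [0, 0, 0], "slide": [-0.2, 0.3, 0], "fingers": 0.1},
    {"rot": [0, 0, 0], "slide": [-0.5, 0.7, 0], "fingers": 0.1},
    {"rot": [0, 0, 0], "slide": [-0.6, 0.85, 0], "fingers": 0.1},
    {"rot": [0, 0, 0], "slide": [-0.6, 0.85, 0], "fingers": 0.1},
    {"rot": [0, 0, 0], "slide": [-0.6, 0.85, 0], "fingers": 0.1},
    {"rot": [0, 0, 0], "slide": [-0.6, 0.85, 0], "fingers": 0.1},
    {"rot": [0, 0, 0], "slide": [-0.6, 0.85, 0], "fingers": 0.1},
    {"rot": [0, 0, 0], "slide": [-0.6, 0.85, 0], "fingers": 0.1},
    {"rot": [0, 0, 0], "slide": [-0.6, 0.85, 0], "fingers": 0.1},
    {"rot": [0, 0, 0], "slide": [-0.3, 0.4, 0], "fingers": 0.1},
  ],
)

```text
clock: 17.0
tcp_pos: [0.4007, 0.2763, 0.1721]
eef_rot: [[0.069, -0.998, -0.001], [-0.998, -0.069, -0.001], [0.001, 0.002, -1.0]]
wrist_force: [0.9, 0.1, -2.0]
width: 0.0176
grip_force: 39.5
```

jog_arm(
  moves=[
    {"rot": [0, 0, 0], "slide": [0, 0, 0], "fingers": 0.1},
    {"rot": [0, 0, 0], "slide": [0, 0, 0], "fingers": 0.1},
  ],
)

```text
clock: 17.25
tcp_pos: [0.4024, 0.2749, 0.1728]
eef_rot: [[0.068, -0.998, -0.0], [-0.998, -0.068, -0.001], [0.001, 0.0, -1.0]]
wrist_force: [-0.5, 0.3, -2.3]
width: 0.0173
grip_force: 39.5
```

Run:
```python
from h import *
s=manip.sense();print(s['tcp_pos'],s['wrist_force'],s['width'],s['grip_force'])
im=optics.get_image('side'); save(im,'s4.png')
for r in landmark_of(im,'jar')[:2]: print('jar',round(r['conf'],2),np.round(r['position']),np.round(hit(im,r['position'],.005)[:2],3))
im=optics.get_image('wrist')
for o in('jar','side_tray'):
  for r in landmark_of(im,o)[:2]: print(o,round(r['conf'],2),np.round(r['position']),np.round(whit(im,r['position'],.005)[:2],3))
```

```text
[0.40239199 0.27492729 0.17276715] [-0.54560098  0.3432174  -2.25332533] 0.017305743776211416 39.487023558758665
jar 0.76 [143. 244.] [0.498 0.267]
jar 0.71 [346. 278.] [ 0.426 -0.295]
jar 0.72 [169. 234.] [0.5   0.268]
side_tray 0.72 [179. 280.] [0.45  0.276]
```

View pics/s4.png

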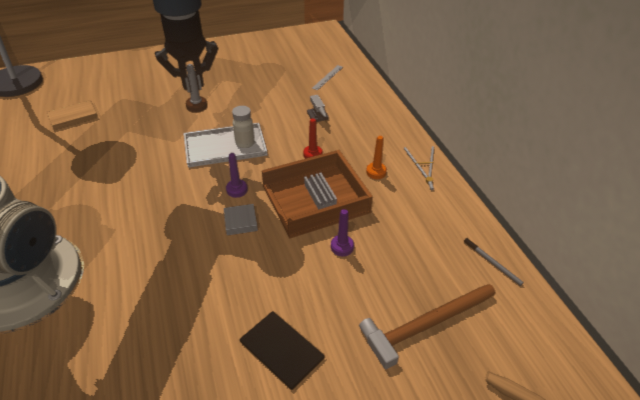

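The jar stands upright in the side tray at (row 130, col 244), and the cone is held upright above the tray at (row 90, col 196). I'll lower it now.

jog_arm(
  moves=[
    {"rot": [0, 0, 0], "slide": [0, 0, -0.4], "fingers": 0.1},
    {"rot": [0, 0, 0], "slide": [0, 0, -1], "fingers": 0.1},
    {"rot": [0, 0, 0], "slide": [0, 0, -1], "fingers": 0.1},
    {"rot": [0, 0, 0], "slide": [0, 0, -1], "fingers": 0.1},
    {"rot": [0, 0, 0], "slide": [0, 0, -0.45], "fingers": 0.1},
    {"rot": [0, 0, 0], "slide": [0, 0, -0.15], "fingers": 0.1},
    {"rot": [0, 0, 0], "slide": [0, 0, -0.08], "fingers": 0.1},
    {"rot": [0, 0, 0], "slide": [0, 0, 0], "fingers": 0.1},
    {"rot": [0, 0, 0], "slide": [0, 0, 0], "fingers": 0.1},
  ],
)

```text
clock: 18.62
tcp_pos: [0.4027, 0.2759, 0.0513]
eef_rot: [[0.068, -0.998, 0.001], [-0.998, -0.068, 0.001], [-0.001, -0.001, -1.0]]
wrist_force: [-0.1, -0.3, -1.7]
width: 0.0172
grip_force: 39.5
```

jog_arm(
  moves=[
    {"rot": [0, 0, 0], "slide": [0, 0, -0.04], "fingers": 0.1},
    {"rot": [0, 0, 0], "slide": [0, 0, 0], "fingers": 0.1},
    {"rot": [0, 0, 0], "slide": [0, 0, 0], "fingers": 0.1},
  ],
)

```text
clock: 19.0
tcp_pos: [0.4028, 0.276, 0.0507]
eef_rot: [[0.068, -0.998, 0.001], [-0.998, -0.068, 0.001], [-0.001, -0.001, -1.0]]
wrist_force: [-2.3, -0.9, 5.9]
width: 0.0178
grip_force: 40.3
```

jog_arm(
  moves=[
    {"rot": [0, 0, 0], "slide": [0, 0, 0], "fingers": 0.3},
    {"rot": [0, 0, 0], "slide": [0, 0, 0], "fingers": 0.6},
    {"rot": [0, 0, 0], "slide": [0, 0, 0], "fingers": 0.6},
    {"rot": [0, 0, 0], "slide": [0, 0, 0], "fingers": 0.6},
    {"rot": [0, 0, 0], "slide": [0, 0, 0.5], "fingers": 0.6},
    {"rot": [0, 0, 0], "slide": [0, 0, 1], "fingers": 0.6},
    {"rot": [0, 0, 0], "slide": [0, 0, 1], "fingers": 0.6},
    {"rot": [0, 0, 0], "slide": [0, 0, 1], "fingers": 0.6},
    {"rot": [0, 0, 0], "slide": [0, 0, 0.8], "fingers": 0.6},
  ],
)

```text
clock: 20.12
tcp_pos: [0.4025, 0.2756, 0.1798]
eef_rot: [[0.068, -0.998, 0.001], [-0.998, -0.068, 0.001], [-0.001, -0.001, -1.0]]
wrist_force: [-0.6, 0.3, 0.0]
width: 0.0511
grip_force: 0.0
```

Run:
```python
from h import *
s=manip.sense();print(s['tcp_pos'],s['wrist_force'],s['width'],s['grip_force'])
im=optics.get_image('wrist'); save(im,'w5.png')
for o in('jar','ring_cone','side_tray'):
  for r in landmark_of(im,o)[:4]: print(o,round(r['conf'],2),np.round(r['position']),np.round(whit(im,r['position'],.005)[:2],3))
im=optics.get_image('side')
for o in('jar','ring_cone','side_tray'):
  for r in landmark_of(im,o)[:5]: print(o,round(r['conf'],2),np.round(r['position']),np.round(hit(im,r['position'],.005)[:2],3))
```

```text
[0.40249226 0.27556954 0.17978675] [-0.5559723   0.26795878  0.01049508] 0.051090138450891796 0.0
jar 0.64 [167. 236.] [0.498 0.269]
ring_cone 0.9 [18. 64.] [0.769 0.068]
ring_cone 0.69 [181. 322.] [0.405 0.278]
ring_cone 0.66 [ 87. 124.] [0.644 0.178]
ring_cone 0.57 [ 24. 294.] [0.445 0.116]
side_tray 0.84 [179. 280.] [0.45  0.279]
jar 0.81 [147. 243.] [0.49  0.251]
ring_cone 0.89 [248. 344.] [ 0.61  -0.127]
ring_cone 0.87 [192. 238.] [0.444 0.1  ]
ring_cone 0.74 [144. 244.] [0.497 0.263]
ring_cone 0.62 [150. 204.] [0.398 0.271]
ring_cone 0.62 [156. 313.] [0.643 0.166]
side_tray 0.85 [148. 223.] [0.444 0.263]
```

View pics/w5.png

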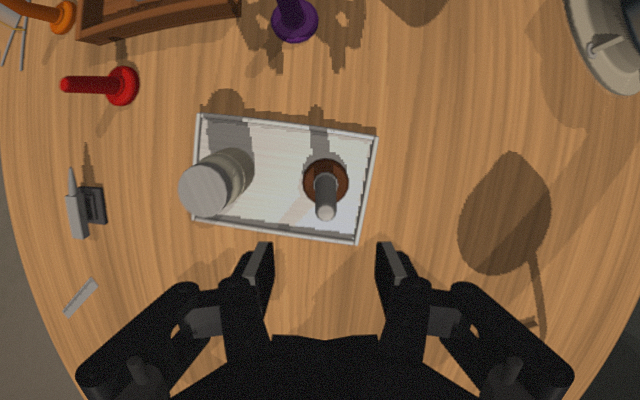

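Jar (178,230) and cone (182,325) both stand inside the side tray. On to the block.

jog_arm(
  moves=[
    {"rot": [0, 0, 0], "slide": [0.3, -0.4, 0], "fingers": 0.8},
    {"rot": [0, 0, 0], "slide": [0.75, -0.87, 0], "fingers": 0.8},
    {"rot": [0, 0, 0], "slide": [0.8, -0.93, 0], "fingers": 0.8},
    {"rot": [0, 0, 0], "slide": [0.8, -0.93, 0], "fingers": 0.8},
    {"rot": [0, 0, 0], "slide": [0.8, -0.93, 0], "fingers": 0.8},
    {"rot": [0, 0, 0], "slide": [0.8, -0.93, 0], "fingers": 0.8},
    {"rot": [0, 0, 0], "slide": [0.8, -0.93, 0], "fingers": 0.8},
    {"rot": [0, 0, 0], "slide": [0.8, -0.93, 0], "fingers": 0.8},
    {"rot": [0, 0, 0], "slide": [0.8, -0.93, 0], "fingers": 0.8},
    {"rot": [0, 0, 0], "slide": [0.4, -0.43, 0], "fingers": 0.8},
  ],
)

```text
clock: 21.78
tcp_pos: [0.6145, 0.0269, 0.1776]
eef_rot: [[0.066, -0.998, -0.001], [-0.998, -0.066, -0.001], [0.0, 0.001, -1.0]]
wrist_force: [0.1, 0.5, 0.2]
width: 0.0682
grip_force: 0.0
```

jog_arm(
  moves=[
    {"rot": [0, 0, 0], "slide": [0, 0, 0], "fingers": 0.8},
    {"rot": [0, 0, 0], "slide": [0, 0, 0], "fingers": 0.8},
  ],
)

```text
clock: 22.02
tcp_pos: [0.6134, 0.0296, 0.1784]
eef_rot: [[0.068, -0.998, -0.0], [-0.998, -0.068, 0.0], [-0.0, 0.0, -1.0]]
wrist_force: [-0.6, -0.2, 0.4]
width: 0.0685
grip_force: 0.0
```

Run:
```python
from h import *
s=manip.sense();print(s['tcp_pos'],s['width'],s['joint_pos'])
im=optics.get_image('wrist')
for r in landmark_of(im,'groove_block')[:2]: print('L',round(r['conf'],2),np.round(r['position']),np.round(whit(im,r['position'],.008)[:2],3))
r=cut_out(im,'groove_block')[0]; p=np.argwhere(r['region'])
P=np.array([whit(im,q,.033)[:2] for q in p]);print(r['conf'],cv2.minAreaRect((P*1000).astype(np.float32)),p.min(0),p.max(0))
c=im['frame'][60:260,190:390]; cv2.imwrite('pics/w6.png',cv2.resize(cv2.cvtColor(c,cv2.COLOR_RGB2BGR),None,fx=3,fy=3,interpolation=cv2.INTER_CUBIC))
```

```text
[0.61342963 0.02955718 0.17841487] 0.06847295638854915 [ 1.73095180e+01  2.29828276e+01  1.04447252e+01 -1.66497182e-02
 -7.74776345e+01 -1.33921393e+01]
L 0.74 [181. 326.] [0.613 0.031]
0.65 ((613.96875, 27.53632164001465), (40.32576370239258, 92.45608520507812), 2.9696717262268066) [135 304] [228 346]
```

View pics/w6.png

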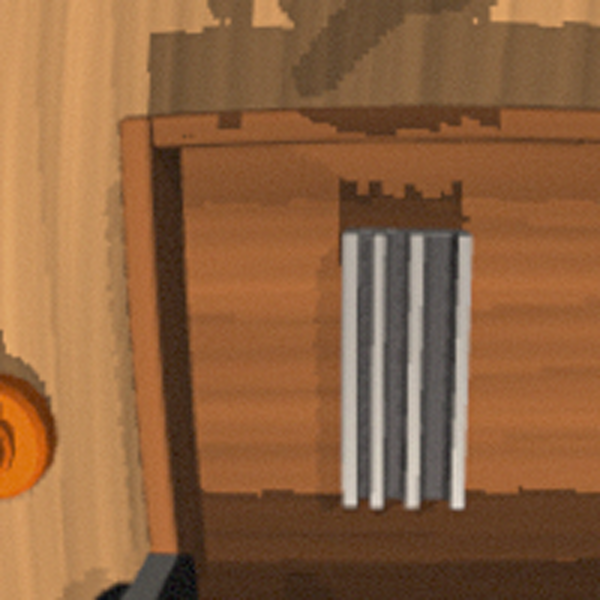

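Block edges in the crop run from (343,235)/(472,236) to (345,507)/(463,507), giving centre ≈ (0.614, 0.030) and yaw ≈ 3°. The gripper is above it and clear.

jog_arm(
  moves=[
    {"rot": [0, 0, 0], "slide": [0.02, 0, -0.5], "fingers": 0.8},
    {"rot": [0, 0, 0], "slide": [0, 0, -1], "fingers": 0.8},
    {"rot": [0, 0, 0], "slide": [0, 0, -1], "fingers": 0.8},
    {"rot": [0, 0, 0], "slide": [0, 0, -1], "fingers": 0.8},
    {"rot": [0, 0, 0], "slide": [0, 0, -1], "fingers": 0.8},
    {"rot": [0, 0, 0], "slide": [0, 0, -0.7], "fingers": 0.8},
    {"rot": [0, 0, 0], "slide": [0, 0, -0.3], "fingers": 0.8},
    {"rot": [0, 0, 0], "slide": [0, 0, 0], "fingers": 0.8},
    {"rot": [0, 0, 0], "slide": [0, 0, 0], "fingers": 0.8},
  ],
)

```text
clock: 23.3
tcp_pos: [0.6151, 0.0294, 0.0145]
eef_rot: [[0.068, -0.998, 0.002], [-0.998, -0.068, 0.0], [-0.0, -0.002, -1.0]]
wrist_force: [0.7, -0.0, 0.0]
width: 0.0681
grip_force: 0.0
```

jog_arm(
  moves=[
    {"rot": [0, 0, 0], "slide": [0, 0, 0], "fingers": 0.6},
    {"rot": [0, 0, 0], "slide": [0, 0, 0], "fingers": 0.5},
    {"rot": [0, 0, 0], "slide": [0, 0, 0], "fingers": 0.35},
    {"rot": [0, 0, 0], "slide": [0, 0, 0], "fingers": 0.35},
    {"rot": [0, 0, 0], "slide": [0, 0, 0], "fingers": 0.35},
    {"rot": [0, 0, 0], "slide": [0, 0, 0], "fingers": 0.35},
  ],
  force=80,
)

```text
clock: 24.05
tcp_pos: [0.6142, 0.0291, 0.0143]
eef_rot: [[0.068, -0.998, -0.0], [-0.998, -0.068, -0.0], [0.0, 0.0, -1.0]]
wrist_force: [-3.9, 0.6, 5.5]
width: 0.038
grip_force: 82.3
```

jog_arm(
  moves=[
    {"rot": [0, 0, 0], "slide": [0, 0, 0.3], "fingers": 0.35},
    {"rot": [0, 0, 0], "slide": [0, 0, 0.8], "fingers": 0.35},
    {"rot": [0, 0, 0], "slide": [0, 0, 1], "fingers": 0.35},
    {"rot": [0, 0, 0], "slide": [0, 0, 1], "fingers": 0.35},
    {"rot": [0, 0, 0], "slide": [0, 0, 0.9], "fingers": 0.35},
    {"rot": [0, 0, 0], "slide": [0, 0, 0.4], "fingers": 0.35},
  ],
)

```text
clock: 24.8
tcp_pos: [0.6147, 0.0293, 0.1465]
eef_rot: [[0.068, -0.998, 0.001], [-0.998, -0.068, 0.001], [-0.001, -0.001, -1.0]]
wrist_force: [0.2, -0.9, -6.4]
width: 0.0384
grip_force: 81.7
```

jog_arm(
  moves=[
    {"rot": [0, 0, 0.1], "slide": [-0.2, -0.4, 0], "fingers": 0.35},
    {"rot": [0, 0, 0.2], "slide": [-0.4, -0.7, 0], "fingers": 0.35},
    {"rot": [0, 0, 0.25], "slide": [-0.5, -0.9, 0], "fingers": 0.35},
    {"rot": [0, 0, 0.25], "slide": [-0.5, -0.9, 0], "fingers": 0.35},
    {"rot": [0, 0, 0.25], "slide": [-0.5, -0.9, 0], "fingers": 0.35},
    {"rot": [0, 0, 0.25], "slide": [-0.5, -0.9, 0], "fingers": 0.35},
    {"rot": [0, 0, 0.25], "slide": [-0.5, -0.9, 0], "fingers": 0.35},
    {"rot": [0, 0, 0.25], "slide": [-0.5, -0.9, 0], "fingers": 0.35},
    {"rot": [0, 0, 0.25], "slide": [-0.5, -0.9, 0], "fingers": 0.35},
    {"rot": [0, 0, 0.25], "slide": [-0.5, -0.9, 0], "fingers": 0.35},
  ],
)

```text
clock: 26.05
tcp_pos: [0.4742, -0.2207, 0.1437]
eef_rot: [[0.402, -0.916, -0.003], [-0.916, -0.402, 0.001], [-0.002, 0.002, -1.0]]
wrist_force: [0.8, -0.6, -5.1]
width: 0.0377
grip_force: 81.7
```

jog_arm(
  moves=[
    {"rot": [0, 0, 0.25], "slide": [-0.5, -0.9, 0], "fingers": 0.35},
    {"rot": [0, 0, 0.2], "slide": [-0.4, -0.8, 0], "fingers": 0.35},
    {"rot": [0, 0, 0.05], "slide": [-0.3, -0.4, 0], "fingers": 0.35},
    {"rot": [0, 0, 0], "slide": [-0.1, -0.2, 0], "fingers": 0.35},
    {"rot": [0, 0, 0], "slide": [0, 0, 0], "fingers": 0.35},
    {"rot": [0, 0, 0], "slide": [0, 0, 0], "fingers": 0.35},
  ],
)

```text
clock: 26.8
tcp_pos: [0.4378, -0.2883, 0.1453]
eef_rot: [[0.469, -0.883, 0.0], [-0.883, -0.469, 0.0], [-0.0, -0.0, -1.0]]
wrist_force: [0.2, -0.2, -5.7]
width: 0.0386
grip_force: 81.6
```

Run:
```python
from h import *
s=manip.sense();print(s['tcp_pos'],s['eef_rot'][:,1],s['wrist_force'],s['width'],s['grip_force'])
im=optics.get_image('wrist'); save(im,'w7.png')
p=np.argwhere(cut_out(im,'pad')[0]['region'])
P=np.array([whit(im,q,.01)[:2] for q in p]);print('pad',cv2.minAreaRect((P*1000).astype(np.float32)),p.min(0),p.max(0))
z=s['tcp_pos'][2]-.0143+.008+.025
for r in landmark_of(im,'groove_block')[:1]: print('L',r['conf'],whit(im,r['position'],z-.025))
p=np.argwhere(cut_out(im,'groove_block')[0]['region'])
P=np.array([whit(im,q,z)[:2] for q in p]);print('blk',cv2.minAreaRect((P*1000).astype(np.float32)),p.min(0),p.max(0))
im=optics.get_image('top')
p=np.argwhere(cut_out(im,'groove_block')[0]['region'])
P=np.array([hit(im,q,z)[:2] for q in p]);print('blk',cv2.minAreaRect((P*1000).astype(np.float32)),p.min(0),p.max(0))
```

```text
[ 0.4378026  -0.28826975  0.14534985] [-8.83034527e-01 -4.69307975e-01 -2.18189653e-04] [ 0.19705505 -0.15135768 -5.73549736] 0.038583999470839694 81.60500228404999
pad ((432.9450988769531, -303.4263610839844), (80.12442016601562, 124.61908721923828), 27.7230281829834) [109 294] [239 382]
L 0.6 [ 0.43834563 -0.28576439  0.13904985]
blk ((440.9634094238281, -291.82965087890625), (41.1103630065918, 90.9559326171875), 27.7183837890625) [164 276] [338 373]
blk ((595.1431884765625, 21.83200454711914), (169.35125732421875, 149.52565002441406), 3.988384246826172) [157 268] [247 346]
```

View pics/w7.png

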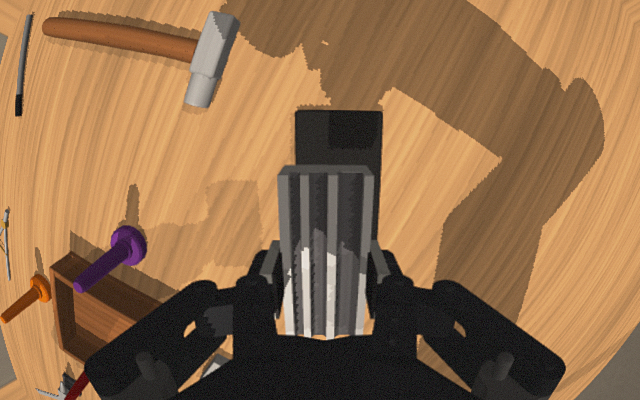

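The wrist view shows the block held square between the fingers, its length parallel to the pad (rows 110–, cols 296–382). It still needs about 15 mm of shift before lowering.

jog_arm(
  moves=[
    {"rot": [0, 0, 0], "slide": [-0.1, -0.24, -0.2], "fingers": 0.35},
    {"rot": [0, 0, 0], "slide": [-0.1, -0.24, -0.7], "fingers": 0.35},
    {"rot": [0, 0, 0], "slide": [0, 0, -1], "fingers": 0.35},
    {"rot": [0, 0, 0], "slide": [0, 0, -1], "fingers": 0.35},
    {"rot": [0, 0, 0], "slide": [0, 0, -0.8], "fingers": 0.35},
    {"rot": [0, 0, 0], "slide": [0, 0, -0.35], "fingers": 0.35},
    {"rot": [0, 0, 0], "slide": [0, 0, -0.15], "fingers": 0.35},
    {"rot": [0, 0, 0], "slide": [0, 0, 0], "fingers": 0.35},
    {"rot": [0, 0, 0], "slide": [0, 0, 0], "fingers": 0.35},
  ],
)

```text
clock: 28.22
tcp_pos: [0.4321, -0.3036, 0.0204]
eef_rot: [[0.469, -0.883, 0.002], [-0.883, -0.469, -0.001], [0.002, -0.001, -1.0]]
wrist_force: [0.7, 0.7, -5.3]
width: 0.038
grip_force: 81.4
```

jog_arm(
  moves=[
    {"rot": [0, 0, 0], "slide": [0, 0, -0.08], "fingers": 0.35},
    {"rot": [0, 0, 0], "slide": [0, 0, -0.06], "fingers": 0.35},
    {"rot": [0, 0, 0], "slide": [0, 0, 0], "fingers": 0.35},
    {"rot": [0, 0, 0], "slide": [0, 0, 0], "fingers": 0.35},
  ],
)

```text
clock: 28.72
tcp_pos: [0.4317, -0.3033, 0.0163]
eef_rot: [[0.469, -0.883, 0.001], [-0.883, -0.469, -0.001], [0.001, -0.0, -1.0]]
wrist_force: [-2.0, 3.6, 6.0]
width: 0.0387
grip_force: 82.9
```

jog_arm(
  moves=[
    {"rot": [0, 0, 0], "slide": [0, 0, 0], "fingers": 0.55},
    {"rot": [0, 0, 0], "slide": [0, 0, 0], "fingers": 0.75},
    {"rot": [0, 0, 0], "slide": [0, 0, 0], "fingers": 0.75},
    {"rot": [0, 0, 0], "slide": [0, 0, 0.3], "fingers": 0.75},
    {"rot": [0, 0, 0], "slide": [0, 0, 0.9], "fingers": 0.75},
    {"rot": [0, 0, 0], "slide": [0, 0, 1], "fingers": 0.75},
    {"rot": [0, 0, 0], "slide": [0, 0, 1], "fingers": 0.75},
    {"rot": [0, 0, 0], "slide": [0, 0, 1], "fingers": 0.75},
    {"rot": [0, 0, 0], "slide": [0, 0, 1], "fingers": 0.75},
    {"rot": [0, 0, 0], "slide": [0, 0, 0.3], "fingers": 0.75},
  ],
)

```text
clock: 29.98
tcp_pos: [0.4324, -0.3038, 0.1829]
eef_rot: [[0.469, -0.883, 0.004], [-0.883, -0.469, -0.002], [0.004, -0.003, -1.0]]
wrist_force: [0.1, -0.5, -0.3]
width: 0.0633
grip_force: 0.0
```

Run:
```python
from h import *
s=manip.sense();print(s['tcp_pos'],s['wrist_force'],s['joint_pos'])
im=optics.get_image('wrist'); save(im,'w8.png')
p=np.argwhere(cut_out(im,'pad')[0]['region'])
P=np.array([whit(im,q,.01)[:2] for q in p]);print('pad',cv2.minAreaRect((P*1000).astype(np.float32)),p.min(0),p.max(0))
for r in landmark_of(im,'groove_block')[:1]: print('L',r['conf'],whit(im,r['position'],.01))
p=np.argwhere(cut_out(im,'groove_block')[0]['region'])
P=np.array([whit(im,q,.035)[:2] for q in p]);print('blk',cv2.minAreaRect((P*1000).astype(np.float32)),p.min(0),p.max(0))
```

```text
[ 0.43238607 -0.30378158  0.18294208] [ 0.13798425 -0.53855417 -0.34132203] [-1.80776385e+01  1.31372322e+01 -2.84047797e+00  3.53104137e-02
 -7.37663460e+01  4.60336821e+01]
pad ((431.5732421875, -300.92230224609375), (80.1323471069336, 130.152099609375), 27.802467346191406) [121 287] [240 364]
L 0.92 [ 0.4315991  -0.30183257  0.01      ]
blk ((433.4391784667969, -304.6689758300781), (39.65882873535156, 92.11026000976562), 27.07610321044922) [137 305] [229 346]
```

View pics/w8.png

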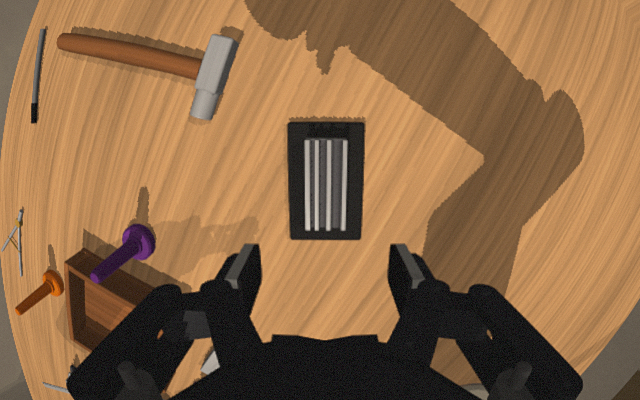

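The block lies centred and grooves up on the pad: pad centre (180,326), block centre (184,326), within about 3 mm. Now I'll bring the jar back.

jog_arm(
  moves=[
    {"rot": [0, 0, -0.1], "slide": [0.05, 0.4, 0], "fingers": 0.8},
    {"rot": [0, 0, -0.15], "slide": [0.1, 0.8, 0], "fingers": 0.8},
    {"rot": [0, 0, -0.15], "slide": [0.11, 1, 0], "fingers": 0.8},
    {"rot": [0, 0, -0.15], "slide": [0.11, 1, 0], "fingers": 0.8},
    {"rot": [0, 0, -0.15], "slide": [0.11, 1, 0], "fingers": 0.8},
    {"rot": [0, 0, -0.15], "slide": [0.11, 1, 0], "fingers": 0.8},
    {"rot": [0, 0, -0.15], "slide": [0.11, 1, 0], "fingers": 0.8},
    {"rot": [0, 0, -0.15], "slide": [0.11, 1, 0], "fingers": 0.8},
    {"rot": [0, 0, -0.15], "slide": [0.11, 1, 0], "fingers": 0.8},
    {"rot": [0, 0, -0.15], "slide": [0.11, 1, 0], "fingers": 0.8},
  ],
)

```text
clock: 31.42
tcp_pos: [0.4616, -0.0263, 0.179]
eef_rot: [[0.266, -0.964, -0.003], [-0.964, -0.266, -0.0], [-0.0, 0.003, -1.0]]
wrist_force: [-0.3, -0.7, 0.7]
width: 0.0684
grip_force: 0.0
```

jog_arm(
  moves=[
    {"rot": [0, 0, -0.15], "slide": [0.11, 1, 0], "fingers": 0.8},
    {"rot": [0, 0, -0.15], "slide": [0.11, 1, 0], "fingers": 0.8},
    {"rot": [0, 0, -0.15], "slide": [0.11, 1, 0], "fingers": 0.8},
    {"rot": [0, 0, -0.15], "slide": [0.11, 1, 0], "fingers": 0.8},
    {"rot": [0, 0, -0.15], "slide": [0.11, 1, 0], "fingers": 0.8},
    {"rot": [0, 0, -0.15], "slide": [0.11, 1, 0], "fingers": 0.8},
    {"rot": [0, 0, -0.15], "slide": [0.11, 1, 0], "fingers": 0.8},
    {"rot": [0, 0, -0.15], "slide": [0.11, 1, 0], "fingers": 0.8},
    {"rot": [0, 0, -0.1], "slide": [0.2, 1, 0], "fingers": 0.8},
    {"rot": [0, 0, -0.05], "slide": [0.2, 0.6, 0], "fingers": 0.8},
  ],
)

```text
clock: 32.67
tcp_pos: [0.5003, 0.2616, 0.1788]
eef_rot: [[0.068, -0.998, -0.002], [-0.998, -0.068, -0.002], [0.001, 0.002, -1.0]]
wrist_force: [0.7, -0.1, 0.6]
width: 0.068
grip_force: 0.0
```

jog_arm(
  moves=[
    {"rot": [0, 0, 0], "slide": [0, 0.28, 0], "fingers": 0.8},
    {"rot": [0, 0, 0], "slide": [0, 0, 0], "fingers": 0.8},
    {"rot": [0, 0, 0], "slide": [0, 0, 0], "fingers": 0.8},
  ],
)

```text
clock: 33.05
tcp_pos: [0.5006, 0.2684, 0.1804]
eef_rot: [[0.067, -0.998, -0.0], [-0.998, -0.067, -0.0], [0.0, 0.0, -1.0]]
wrist_force: [0.6, -0.1, 1.3]
width: 0.0681
grip_force: 0.0
```

Run:
```python
from h import *
s=manip.sense();print(s['tcp_pos'],s['eef_rot'][:,1],s['width'])
im=optics.get_image('wrist')
for o in('jar','ring_cone'):
  for r in landmark_of(im,o)[:4]: print(o,round(r['conf'],2),np.round(r['position']),np.round(whit(im,r['position'],.005)[:2],3))
```

```text
[0.50063669 0.26841249 0.18040059] [-9.97724202e-01 -6.74271033e-02  5.85439524e-05] 0.06814933535579505
jar 0.7 [180. 324.] [0.501 0.27 ]
ring_cone 0.94 [ 12. 116.] [0.768 0.072]
ring_cone 0.89 [194. 417.] [0.398 0.278]
ring_cone 0.72 [ 88. 198.] [0.643 0.177]
ring_cone 0.58 [ 38. 393.] [0.442 0.114]
```

jog_arm(
  moves=[
    {"rot": [0, 0, 0], "slide": [-0.03, 0.01, -0.5], "fingers": 0.85},
    {"rot": [0, 0, 0], "slide": [0, 0, -1], "fingers": 0.85},
    {"rot": [0, 0, 0], "slide": [0, 0, -1], "fingers": 0.85},
    {"rot": [0, 0, 0], "slide": [0, 0, -1], "fingers": 0.85},
    {"rot": [0, 0, 0], "slide": [0, 0, -0.7], "fingers": 0.85},
    {"rot": [0, 0, 0], "slide": [0, 0, -0.27], "fingers": 0.85},
    {"rot": [0, 0, 0], "slide": [0, 0, 0], "fingers": 0.85},
    {"rot": [0, 0, 0], "slide": [0, 0, 0], "fingers": 0.7},
    {"rot": [0, 0, 0], "slide": [0, 0, 0], "fingers": 0.6},
    {"rot": [0, 0, 0], "slide": [0, 0, 0], "fingers": 0.4},
  ],
  force=40,
)

```text
clock: 34.45
tcp_pos: [0.5002, 0.2698, 0.0473]
eef_rot: [[0.068, -0.998, 0.001], [-0.998, -0.068, 0.001], [-0.001, -0.001, -1.0]]
wrist_force: [-3.2, -0.0, 3.9]
width: 0.0469
grip_force: 40.9
```

jog_arm(
  moves=[
    {"rot": [0, 0, 0], "slide": [0, 0, 0], "fingers": 0.4},
    {"rot": [0, 0, 0], "slide": [0, 0, 0], "fingers": 0.4},
    {"rot": [0, 0, 0], "slide": [0, 0, 0], "fingers": 0.4},
  ],
)

```text
clock: 34.83
tcp_pos: [0.5002, 0.2698, 0.0473]
eef_rot: [[0.068, -0.998, 0.001], [-0.998, -0.068, 0.001], [-0.001, -0.001, -1.0]]
wrist_force: [-2.4, -0.5, 5.1]
width: 0.0469
grip_force: 41.0
```

jog_arm(
  moves=[
    {"rot": [0, 0, 0], "slide": [0, 0, 0.5], "fingers": 0.4},
    {"rot": [0, 0, 0], "slide": [0, 0, 0.9], "fingers": 0.4},
    {"rot": [0, 0, 0], "slide": [0, 0, 0.9], "fingers": 0.4},
    {"rot": [0, 0, 0], "slide": [0, 0, 0.9], "fingers": 0.4},
    {"rot": [0, 0, 0], "slide": [0, 0, 0.8], "fingers": 0.4},
    {"rot": [0, 0, 0], "slide": [0, 0, 0.4], "fingers": 0.4},
  ],
)

```text
clock: 35.58
tcp_pos: [0.5002, 0.2697, 0.1799]
eef_rot: [[0.068, -0.998, 0.002], [-0.998, -0.068, 0.001], [-0.001, -0.002, -1.0]]
wrist_force: [-0.2, -0.3, -1.8]
width: 0.0467
grip_force: 41.8
```

jog_arm(
  moves=[
    {"rot": [0, 0, 0], "slide": [0.1, -0.4, 0], "fingers": 0.4},
    {"rot": [0, 0, 0], "slide": [0.2, -0.9, 0], "fingers": 0.4},
    {"rot": [0, 0, 0], "slide": [0.23, -1, 0], "fingers": 0.4},
    {"rot": [0, 0, 0], "slide": [0.23, -1, 0], "fingers": 0.4},
    {"rot": [0, 0, 0], "slide": [0.23, -1, 0], "fingers": 0.4},
    {"rot": [0, 0, 0], "slide": [0.23, -1, 0], "fingers": 0.4},
    {"rot": [0, 0, 0], "slide": [0.23, -1, 0], "fingers": 0.4},
    {"rot": [0, 0, 0], "slide": [0.23, -1, 0], "fingers": 0.4},
    {"rot": [0, 0, 0], "slide": [0.23, -1, 0], "fingers": 0.4},
    {"rot": [0, 0, 0], "slide": [0.18, -0.87, 0], "fingers": 0.4},
  ],
)

```text
clock: 36.83
tcp_pos: [0.5617, -0.0075, 0.1767]
eef_rot: [[0.067, -0.998, -0.003], [-0.998, -0.067, -0.0], [0.0, 0.003, -1.0]]
wrist_force: [0.1, -0.2, -2.5]
width: 0.0467
grip_force: 41.8
```

jog_arm(
  moves=[
    {"rot": [0, 0, 0], "slide": [0, 0, 0], "fingers": 0.4},
    {"rot": [0, 0, 0], "slide": [0, 0, 0], "fingers": 0.4},
    {"rot": [0, 0, 0], "slide": [0, 0, 0], "fingers": 0.4},
  ],
)

```text
clock: 37.2
tcp_pos: [0.5622, -0.0051, 0.1778]
eef_rot: [[0.069, -0.998, -0.001], [-0.998, -0.069, 0.0], [-0.0, 0.001, -1.0]]
wrist_force: [-0.4, -0.0, -2.1]
width: 0.0472
grip_force: 41.8
```

jog_arm(
  moves=[
    {"rot": [0, 0, 0], "slide": [0, 0, -0.5], "fingers": 0.4},
    {"rot": [0, 0, 0], "slide": [0, 0, -1], "fingers": 0.4},
    {"rot": [0, 0, 0], "slide": [0, 0, -1], "fingers": 0.4},
    {"rot": [0, 0, 0], "slide": [0, 0, -1], "fingers": 0.4},
    {"rot": [0, 0, 0], "slide": [0, 0, -0.45], "fingers": 0.4},
    {"rot": [0, 0, 0], "slide": [0, 0, -0.2], "fingers": 0.4},
    {"rot": [0, 0, 0], "slide": [0, 0, -0.06], "fingers": 0.4},
    {"rot": [0, 0, 0], "slide": [0, 0, 0], "fingers": 0.4},
    {"rot": [0, 0, 0], "slide": [0, 0, 0], "fingers": 0.4},
  ],
)

```text
clock: 38.33
tcp_pos: [0.5631, -0.0056, 0.0527]
eef_rot: [[0.068, -0.998, 0.002], [-0.998, -0.068, 0.0], [-0.0, -0.002, -1.0]]
wrist_force: [1.2, -0.8, -2.0]
width: 0.0466
grip_force: 41.8
```

jog_arm(
  moves=[
    {"rot": [0, 0, 0], "slide": [0, 0, -0.06], "fingers": 0.4},
    {"rot": [0, 0, 0], "slide": [0, 0, -0.04], "fingers": 0.4},
    {"rot": [0, 0, 0], "slide": [0, 0, 0], "fingers": 0.4},
    {"rot": [0, 0, 0], "slide": [0, 0, 0], "fingers": 0.4},
  ],
)

```text
clock: 38.83
tcp_pos: [0.563, -0.0057, 0.0503]
eef_rot: [[0.068, -0.998, 0.002], [-0.998, -0.068, -0.0], [0.0, -0.001, -1.0]]
wrist_force: [-3.0, 0.6, 6.7]
width: 0.0465
grip_force: 42.6
```

jog_arm(
  moves=[
    {"rot": [0, 0, 0], "slide": [0, 0, 0], "fingers": 0.6},
    {"rot": [0, 0, 0], "slide": [0, 0, 0], "fingers": 0.8},
    {"rot": [0, 0, 0], "slide": [0, 0, 0], "fingers": 0.8},
    {"rot": [0, 0, 0], "slide": [0, 0, 0.5], "fingers": 0.8},
    {"rot": [0, 0, 0], "slide": [0, 0, 1], "fingers": 0.8},
    {"rot": [0, 0, 0], "slide": [0, 0, 1], "fingers": 0.8},
    {"rot": [0, 0, 0], "slide": [0, 0, 1], "fingers": 0.8},
    {"rot": [0, 0, 0], "slide": [0, 0, 0.8], "fingers": 0.8},
  ],
)

```text
clock: 39.83
tcp_pos: [0.563, -0.0057, 0.1806]
eef_rot: [[0.068, -0.998, 0.002], [-0.998, -0.068, 0.0], [-0.0, -0.002, -1.0]]
wrist_force: [0.7, 0.5, -0.8]
width: 0.0683
grip_force: 0.0
```

jog_arm(
  moves=[
    {"rot": [0, 0, 0], "slide": [-0.3, 0.5, 0], "fingers": 0.8},
    {"rot": [0, 0, 0], "slide": [-0.55, 0.98, 0], "fingers": 0.8},
    {"rot": [0, 0, 0], "slide": [-0.56, 1, 0], "fingers": 0.8},
    {"rot": [0, 0, 0], "slide": [-0.56, 1, 0], "fingers": 0.8},
    {"rot": [0, 0, 0], "slide": [-0.56, 1, 0], "fingers": 0.8},
    {"rot": [0, 0, 0], "slide": [-0.56, 1, 0], "fingers": 0.8},
    {"rot": [0, 0, 0], "slide": [-0.56, 1, 0], "fingers": 0.8},
    {"rot": [0, 0, 0], "slide": [-0.56, 1, 0], "fingers": 0.8},
    {"rot": [0, 0, 0], "slide": [-0.56, 1, 0], "fingers": 0.8},
    {"rot": [0, 0, 0], "slide": [-0.56, 0.9, 0], "fingers": 0.8},
  ],
)

```text
clock: 41.08
tcp_pos: [0.4012, 0.2767, 0.1777]
eef_rot: [[0.069, -0.998, -0.001], [-0.998, -0.069, -0.0], [0.0, 0.001, -1.0]]
wrist_force: [0.8, -0.4, -0.8]
width: 0.0683
grip_force: 0.0
```

jog_arm(
  moves=[
    {"rot": [0, 0, 0], "slide": [0, 0, 0], "fingers": 0.8},
    {"rot": [0, 0, 0], "slide": [0, 0, 0], "fingers": 0.8},
    {"rot": [0, 0, 0], "slide": [0, 0, 0], "fingers": 0.8},
  ],
)

```text
clock: 41.45
tcp_pos: [0.4028, 0.2752, 0.1779]
eef_rot: [[0.067, -0.998, -0.0], [-0.998, -0.067, -0.0], [0.0, 0.0, -1.0]]
wrist_force: [0.4, 0.4, -0.2]
width: 0.0681
grip_force: 0.0
```

Run:
```python
from h import *
s=manip.sense();print(s['tcp_pos'],s['eef_rot'][:,1],s['width'])
im=optics.get_image('wrist')
for o in('jar','ring_cone'):
  for r in landmark_of(im,o)[:4]: print(o,round(r['conf'],2),np.round(r['position']),np.round(whit(im,r['position'],.005)[:2],3))
for n in('top','side'):
  im=optics.get_image(n)
  for r in landmark_of(im,'jar')[:2]: print(n,'jar',round(r['conf'],2),np.round(r['position']),np.round(hit(im,r['position'],.008)[:2],3))
```

```text
[0.40276337 0.27516475 0.17785712] [-9.97744308e-01 -6.71288585e-02  1.13957204e-04] 0.06813933773849268
ring_cone 0.98 [ 85. 122.] [0.646 0.175]
ring_cone 0.73 [ 25. 297.] [0.442 0.115]
ring_cone 0.59 [16. 66.] [0.762 0.066]
ring_cone 0.57 [180. 329.] [0.399 0.275]
top jar 0.83 [219. 320.] [ 0.567 -0.002]
top jar 0.71 [156. 467.] [ 0.717 -0.339]
side jar 0.69 [212. 303.] [ 0.561 -0.007]
side jar 0.44 [199. 312.] [0.593 0.024]
```

Jar is back in place. Now I'll grasp the cone, with the TCP at about z = 0.051.

jog_arm(
  moves=[
    {"rot": [0, 0, 0], "slide": [0, 0.02, -0.5], "fingers": 0.8},
    {"rot": [0, 0, 0], "slide": [0, 0, -1], "fingers": 0.8},
    {"rot": [0, 0, 0], "slide": [0, 0, -1], "fingers": 0.8},
    {"rot": [0, 0, 0], "slide": [0, 0, -1], "fingers": 0.8},
    {"rot": [0, 0, 0], "slide": [0, 0, -0.5], "fingers": 0.8},
    {"rot": [0, 0, 0], "slide": [0, 0, -0.22], "fingers": 0.8},
    {"rot": [0, 0, 0], "slide": [0, 0, 0], "fingers": 0.7},
    {"rot": [0, 0, 0], "slide": [0, 0, 0], "fingers": 0.5},
    {"rot": [0, 0, 0], "slide": [0, 0, 0], "fingers": 0.3},
  ],
  force=40,
)

```text
clock: 42.92
tcp_pos: [0.4029, 0.2767, 0.0519]
eef_rot: [[0.068, -0.998, 0.001], [-0.998, -0.068, 0.001], [-0.001, -0.001, -1.0]]
wrist_force: [-0.2, 0.0, -0.3]
width: 0.0265
grip_force: 0.0
```

jog_arm(
  moves=[
    {"rot": [0, 0, 0], "slide": [0, 0, 0], "fingers": 0.1},
    {"rot": [0, 0, 0], "slide": [0, 0, 0], "fingers": 0.1},
    {"rot": [0, 0, 0], "slide": [0, 0, 0], "fingers": 0.1},
    {"rot": [0, 0, 0], "slide": [0, 0, 0], "fingers": 0.1},
    {"rot": [0, 0, 0], "slide": [0, 0, 0], "fingers": 0.1},
  ],
)

```text
clock: 43.55
tcp_pos: [0.4026, 0.2766, 0.0518]
eef_rot: [[0.068, -0.998, 0.0], [-0.998, -0.068, 0.001], [-0.001, -0.0, -1.0]]
wrist_force: [-4.1, -0.4, 5.8]
width: 0.0175
grip_force: 39.2
```

jog_arm(
  moves=[
    {"rot": [0, 0, 0], "slide": [0, 0, 0.4], "fingers": 0.1},
    {"rot": [0, 0, 0], "slide": [0, 0, 0.9], "fingers": 0.1},
    {"rot": [0, 0, 0], "slide": [0, 0, 0.9], "fingers": 0.1},
    {"rot": [0, 0, 0], "slide": [0, 0, 0.9], "fingers": 0.1},
    {"rot": [0, 0, 0], "slide": [0, 0, 0.6], "fingers": 0.1},
    {"rot": [0, 0, 0], "slide": [0, 0, 0.3], "fingers": 0.1},
  ],
)

```text
clock: 44.3
tcp_pos: [0.4029, 0.2765, 0.1725]
eef_rot: [[0.068, -0.998, 0.001], [-0.998, -0.068, 0.001], [-0.001, -0.001, -1.0]]
wrist_force: [0.6, -0.3, -3.0]
width: 0.0172
grip_force: 39.5
```

jog_arm(
  moves=[
    {"rot": [0, 0, 0], "slide": [0.2, -0.3, 0], "fingers": 0.1},
    {"rot": [0, 0, 0], "slide": [0.5, -0.7, 0], "fingers": 0.1},
    {"rot": [0, 0, 0], "slide": [0.6, -0.85, 0], "fingers": 0.1},
    {"rot": [0, 0, 0], "slide": [0.6, -0.85, 0], "fingers": 0.1},
    {"rot": [0, 0, 0], "slide": [0.6, -0.85, 0], "fingers": 0.1},
    {"rot": [0, 0, 0], "slide": [0.6, -0.85, 0], "fingers": 0.1},
    {"rot": [0, 0, 0], "slide": [0.6, -0.85, 0], "fingers": 0.1},
    {"rot": [0, 0, 0], "slide": [0.6, -0.85, 0], "fingers": 0.1},
    {"rot": [0, 0, 0], "slide": [0.6, -0.85, 0], "fingers": 0.1},
    {"rot": [0, 0, 0], "slide": [0.3, -0.42, 0], "fingers": 0.1},
  ],
)

```text
clock: 45.55
tcp_pos: [0.5587, 0.0533, 0.1698]
eef_rot: [[0.066, -0.998, -0.003], [-0.998, -0.066, -0.001], [0.001, 0.003, -1.0]]
wrist_force: [-1.5, 0.3, -2.4]
width: 0.0173
grip_force: 39.4
```

jog_arm(
  moves=[
    {"rot": [0, 0, 0], "slide": [0, 0, 0], "fingers": 0.1},
    {"rot": [0, 0, 0], "slide": [0, 0, 0], "fingers": 0.1},
    {"rot": [0, 0, 0], "slide": [0, 0, 0], "fingers": 0.1},
  ],
)

```text
clock: 45.92
tcp_pos: [0.5583, 0.0559, 0.1713]
eef_rot: [[0.069, -0.998, -0.0], [-0.998, -0.069, 0.0], [-0.0, 0.0, -1.0]]
wrist_force: [-0.4, 0.9, -2.1]
width: 0.0176
grip_force: 39.4
```

jog_arm(
  moves=[
    {"rot": [0, 0, 0], "slide": [0, 0, -0.4], "fingers": 0.1},
    {"rot": [0, 0, 0], "slide": [0, 0, -1], "fingers": 0.1},
    {"rot": [0, 0, 0], "slide": [0, 0, -1], "fingers": 0.1},
    {"rot": [0, 0, 0], "slide": [0, 0, -0.9], "fingers": 0.1},
    {"rot": [0, 0, 0], "slide": [0, 0, -0.4], "fingers": 0.1},
    {"rot": [0, 0, 0], "slide": [0, 0, -0.13], "fingers": 0.1},
    {"rot": [0, 0, 0], "slide": [0, 0, 0], "fingers": 0.1},
    {"rot": [0, 0, 0], "slide": [0, 0, 0], "fingers": 0.1},
  ],
)

```text
clock: 46.92
tcp_pos: [0.5594, 0.0555, 0.0574]
eef_rot: [[0.068, -0.998, 0.002], [-0.998, -0.068, 0.001], [-0.0, -0.002, -1.0]]
wrist_force: [-0.5, -0.2, -1.7]
width: 0.0176
grip_force: 39.4
```

jog_arm(
  moves=[
    {"rot": [0, 0, 0], "slide": [-0.02, 0, -0.07], "fingers": 0.1},
    {"rot": [0, 0, 0], "slide": [0, 0, -0.03], "fingers": 0.1},
    {"rot": [0, 0, 0], "slide": [0, 0, 0], "fingers": 0.1},
    {"rot": [0, 0, 0], "slide": [0, 0, 0], "fingers": 0.1},
  ],
)

```text
clock: 47.42
tcp_pos: [0.5586, 0.0554, 0.0548]
eef_rot: [[0.068, -0.998, 0.002], [-0.998, -0.068, 0.0], [-0.0, -0.002, -1.0]]
wrist_force: [-2.5, 0.2, 6.9]
width: 0.017
grip_force: 40.2
```

jog_arm(
  moves=[
    {"rot": [0, 0, 0], "slide": [0, 0, 0], "fingers": 0.3},
    {"rot": [0, 0, 0], "slide": [0, 0, 0], "fingers": 0.6},
    {"rot": [0, 0, 0], "slide": [0, 0, 0], "fingers": 0.6},
    {"rot": [0, 0, 0], "slide": [0, 0, 0], "fingers": 0.6},
    {"rot": [0, 0, 0], "slide": [0, 0, 0.5], "fingers": 0.6},
    {"rot": [0, 0, 0], "slide": [0, 0, 1], "fingers": 0.6},
    {"rot": [0, 0, 0], "slide": [0, 0, 1], "fingers": 0.6},
    {"rot": [0, 0, 0], "slide": [0, 0, 1], "fingers": 0.6},
    {"rot": [0, 0, 0], "slide": [0, 0, 1], "fingers": 0.6},
    {"rot": [0, 0, 0], "slide": [0, 0, 0.5], "fingers": 0.6},
  ],
)

```text
clock: 48.68
tcp_pos: [0.5588, 0.0554, 0.2062]
eef_rot: [[0.068, -0.998, 0.004], [-0.998, -0.068, 0.001], [-0.001, -0.004, -1.0]]
wrist_force: [-0.6, 0.0, -0.3]
width: 0.0511
grip_force: 0.0
```

jog_arm(
  moves=[
    {"rot": [0, 0, 0], "slide": [-0.2, 0.6, 0], "fingers": 0.6},
    {"rot": [0, 0, 0], "slide": [-0.3, 1, 0], "fingers": 0.6},
    {"rot": [0, 0, 0], "slide": [-0.3, 1, 0], "fingers": 0.6},
    {"rot": [0, 0, 0], "slide": [-0.3, 1, 0], "fingers": 0.6},
    {"rot": [0, 0, 0], "slide": [-0.3, 1, 0], "fingers": 0.6},
    {"rot": [0, 0, 0], "slide": [-0.3, 1, 0], "fingers": 0.6},
    {"rot": [0, 0, 0], "slide": [-0.2, 0.6, 0], "fingers": 0.6},
    {"rot": [0, 0, 0], "slide": [0, 0, 0], "fingers": 0.6},
    {"rot": [0, 0, 0], "slide": [0, 0, 0], "fingers": 0.6},
  ],
)

```text
clock: 49.8
tcp_pos: [0.5009, 0.2409, 0.2031]
eef_rot: [[0.068, -0.998, -0.0], [-0.998, -0.068, -0.001], [0.001, 0.001, -1.0]]
wrist_force: [0.1, -0.8, 0.3]
width: 0.0517
grip_force: 0.0
```

Run:
```python
from h import *
s=manip.sense();print(s['clock'],s['tcp_pos'],s['wrist_force'],s['width'])
for n in('top','side'):
  im=optics.get_image(n); save(im,n+'9.png')
  for o,z in(('jar',.008),('ring_cone',.008),('groove_block',.01),('hammer',0),('flat_block',0),('anvil',0)):
    print(n,o,[(round(r['conf'],2),np.round(r['position']),np.round(hit(im,r['position'],z)[:2],3)) for r in landmark_of(im,o)[:5]])
```

```text
49.8 [0.50092425 0.24086906 0.2031061 ] [ 0.13784533 -0.82430686  0.30663427] 0.05171559268976088
top jar [(0.72, array([222., 322.]), array([ 0.56 , -0.008]))]
top ring_cone [(0.88, array([184., 244.]), array([0.647, 0.176])), (0.83, array([273., 272.]), array([0.442, 0.104])), (0.71, array([205., 370.]), array([ 0.602, -0.116])), (0.58, array([222., 293.]), array([0.559, 0.059])), (0.54, array([135., 290.]), array([0.763, 0.071]))]
top groove_block [(0.73, array([276., 453.]), array([ 0.443, -0.304])), (0.25, array([279., 313.]), array([0.43 , 0.011]))]
top hammer []
top flat_block [(0.8, array([277., 310.]), array([0.435, 0.018]))]
top anvil [(0.59, array([155., 180.]), array([0.712, 0.329])), (0.27, array([159., 466.]), array([ 0.712, -0.341]))]
side jar [(0.9, array([212., 300.]), array([ 0.557, -0.008]))]
side ring_cone [(0.86, array([245., 346.]), array([ 0.615, -0.125])), (0.73, array([193., 290.]), array([0.554, 0.057])), (0.73, array([158., 312.]), array([0.636, 0.158])), (0.68, array([191., 238.]), array([0.444, 0.101])), (0.57, array([170., 375.]), array([0.762, 0.066]))]
side groove_block [(0.85, array([346., 282.]), array([ 0.432, -0.301]))]
side hammer [(0.7, array([322., 431.]), array([ 0.697, -0.336]))]
side flat_block [(0.63, array([223., 240.]), array([0.428, 0.009]))]
side anvil [(0.75, array([118., 319.]), array([0.71 , 0.316])), (0.65, array([321., 432.]), array([ 0.701, -0.336]))]
```

View pics/side9.png

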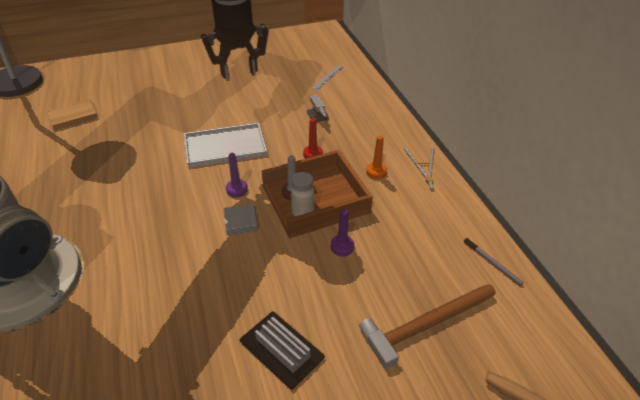

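View pics/top9.png

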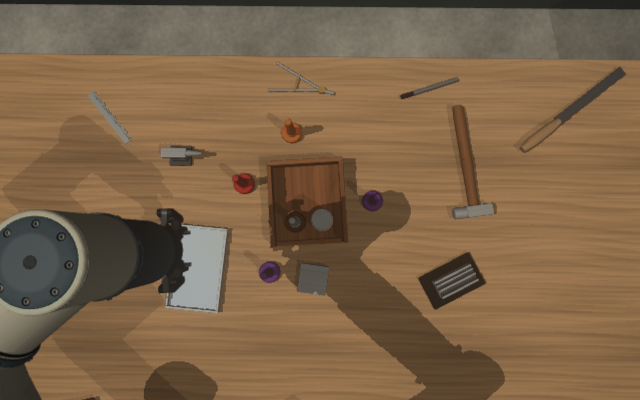

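The jar (218,321) and cone (222,295) in the top view are back where they started, upright in both views. The block is centred on the pad at (280,453), the bystanders haven't moved, and the arm is clear. Handing in.

```bash
python3 -c "
from h import *
print(manip.hand_in())"
```

```text
the job is handed in; nothing more can be done
None
```

The job is handed in, though no verdict came back: by the last pictures the block lies grooves up and centred on the pad, the jar and cone stand upright where they started, and the hammer, flat block and anvil are unmoved.

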